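# Shim the dish stage to the setting pillar

### The arm

A 6-joint arm with a two-finger parallel gripper is mounted at the origin on the work surface. World frame = base frame: x ahead of the robot, y to its left, z up, the work surface at z = 0. Lengths are in m, angles in rad, forces in N, time in s.
With the tool pointing down it reaches from about 0.35 to 0.975 m from the base axis. Payload 4.9 kg.
Tool frame: the origin (TCP) lies midway between the tips of the shut fingers; the grasp point (between the pads) lies 19 mm behind it; z points along the fingers, y is the direction in which the jaws open and shut (so a half turn about z gives the same grasp; the last joint's range is limited). The gripper opens to 85 mm and grips with 20 to 120 N. Pads are 22 mm wide; open, the fingers measure 114 mm over their backs; the gripper's body (76 mm by 85 mm) begins 54 mm behind the grasp point. The pads swing forward as they close: fully open they stand 13 mm farther back than shut.
Start: joints at [1.141, 0.053, 1.613, -0, 1.476, -0.119], TCP at [0.191, 0.595, 0.199] pointing down, gripper open.
Joint ranges: [-3.01, 3.01], [-1.01, 2.22], [0.06, 2.58], [-1.02, 4.17], [0.09, 2.62], [-3.14, 3.14]. Speed limits (rad/s): [2.57, 2.57, 3.14, 3.14, 3.14, 3.14].

### API

Orientations are given as a unit quaternion [w, x, y, z].
In Python, from plant import manip gives the robot as it stands. The module is installed in compiled form; this text tells all that it offers.
- The arm moves only by the tool move_arm, never from a script. Its argument "rows" is a list of rows, each an object of numbers: "tx", "ty", "tz": the shift along the tool's x, y, z in m; "ax", "ay", "az": the turn, a rotation vector about the tool's x, y, z in degrees; "jaw": the closure in counts, from 0 (fully open) to 255 (shut). In form: [{"tx": .., "ty": .., "tz": .., "ax": .., "ay": .., "az": .., "jaw": ..}, ...]. A call has 1 to 12 rows; each row shifts and turns the pose as measured when the row begins, along the tool's axes as they then stand; what a row does not reach is not made up. A row lasts 1/10 s, in which the tool goes at most 50 mm and 8.59 degrees, less where a joint would pass 70% of its speed; a pose out of reach is approached as far as the arm can. A call with a gripper value outside its range is refused whole. The fingers move at their own pace and stop on an object; the grip force is fixed at half the most. Time passes only in rows, so rows that do not move let the fingers close. It gives the time, the measured TCP pose, the force and the opening at its end, in the units of the state.
- manip.state(): the state, without advancing time (a new reading comes with each control period).
- manip.grab_frame(name): name is "side" or "top"; returns a dict with "color" (480x640x3 uint8, red, green, blue), "intrinsics" (3x3 intrinsics, pixels), "R" (3x3) and "t" (3): a world point X has camera coordinates R X + t. Camera axes: x right, y down, z forward; pixel columns grow to the right and rows downward; lengths in m; the calibration is good to about 2 mm. A picture is of the moment at which its call begins. There is no depth.
- manip.job_done(): hands the job in, once; it reports no verdict.
The state is a dict: "time": time; "joint_pos": joint angles; "joint_vel": joint speeds; "joint_efforts": joint torques, N m; "tool_pos": TCP position; "tool_rot": TCP orientation; "contact_force": force on the tool from outside, world axes, zero at the start; "ft_torque": the same for the moment, N m; "gripper_width": opening from 0.0 (shut) to 1.0 (fully open).
Only numpy, scipy, OpenCV 4.12 (cv2) and the standard library are available. Lean on these libraries where they do the work, as an engineer would, in place of code of your own. Each camera call takes 0.05 s, during which the arm holds its last target.

### The job

Bring the dish stage to the height of the setting pillar that stands in the notch of the stand's base: pick the two slotted spacers that together make up the right height, and slide them sideways under the stage, fully home around its stem, one flat on the other with their handles fanned well apart. Then press the stage down onto them by its side pad, so that its top is level with the pillar. Leave the third spacer out on the bench, and do not disturb the jar, the dishes and the tube rack.

Things in the scene. Friction and masses are not known exactly. Their poses are not given: they have to be found in the camera images.
- stand: fixed imaging stand; origin at bench level on the stem's axis, z up. Base plate 12 mm thick: 60 mm towards -x, 130 mm towards +x, 65 mm either way in y. An 18 mm column rises 110 mm off in +x, so spacers come in from the -x half. A round lamp hood 150 mm across hangs centred, underside 165 mm above the bench: a gripper held upright at an inserted grip block would hit it, so lean it outwards 25 degrees or more
- seat (a point): centre of the top of the stand's fixed round boss (80 mm across, top 30 mm above the bench), on the stem's axis; the spacers lie on this boss. Axes as the stand's
- stage (a joint): clear gap in m between boss and underside of the sliding dish stage (0 to 0.060; starts 0.050 to 0.058). Stage: disc 84 mm across, 10 mm thick, so its top is 40 mm + gap above the bench; a clear dish (60 mm across, 12 mm high) fixed on it; a 12 mm thick stem below it runs into the boss. Stiff: stays where left, needs about 3 N to go down, 9 N to go up
- stage_pad (a point): centre of the top of the stage's black round press pad, 34 mm across, 10 mm thick, level with the stage's top, on an arm of the stage; 20 mm in +x and 120 mm in +y of the stem in the stand's frame, clear of the hood; moves with the stage
- notch (a point): point at bench level in the middle of the notch between two low prongs (12 mm high) of the stand's base, 60 mm in +x and 100 mm in -y of the stem in the stand's frame; the setting pillar that counts stands here
- spacer_a: slotted spacer: bare aluminium U-plate 66 x 66 mm, 10 mm thick (the thinnest of three), about 90 g, flat on the bench. Its 18 mm slot opens at the +x edge and ends 9 mm behind the origin; a 12 mm wide neck runs in -x to a black grip block. Origin: plate middle, underside; it comes on the stem's axis when home. +x: slot opening, z up
- spacer_a_handle (a point): point in the grip block of spacer_a: the block is 22 mm long (along the spacer's x), 12 mm wide (y), and stands from the underside's level to 38 mm above it; this point lies 78 mm behind (-x of) the spacer's origin and 27 mm above its underside, in mid-width; the block is free on both sides
- spacer_b: slotted spacer: bare aluminium U-plate 66 x 66 mm, 16 mm thick (the middle of three), about 130 g, flat on the bench. Its 18 mm slot opens at the +x edge and ends 9 mm behind the origin; a 12 mm wide neck runs in -x to a black grip block. Origin: plate middle, underside; it comes on the stem's axis when home. +x: slot opening, z up
- spacer_b_handle (a point): point in the grip block of spacer_b: the block is 22 mm long (along the spacer's x), 12 mm wide (y), and stands from the underside's level to 38 mm above it; this point lies 78 mm behind (-x of) the spacer's origin and 27 mm above its underside, in mid-width; the block is free on both sides
- spacer_c: slotted spacer: bare aluminium U-plate 66 x 66 mm, 22 mm thick (the thickest of three), about 170 g, flat on the bench. Its 18 mm slot opens at the +x edge and ends 9 mm behind the origin; a 12 mm wide neck runs in -x to a black grip block. Origin: plate middle, underside; it comes on the stem's axis when home. +x: slot opening, z up
- spacer_c_handle (a point): point in the grip block of spacer_c: the block is 22 mm long (along the spacer's x), 12 mm wide (y), and stands from the underside's level to 38 mm above it; this point lies 78 mm behind (-x of) the spacer's origin and 27 mm above its underside, in mid-width; the block is free on both sides
- pillar_short: plain steel setting pillar, a cylinder 29 mm thick and 66 mm tall, fixed; origin in the centre of its foot on the bench. One of the three stands in the notch, the other two are parked well to the left and right of the stand
- pillar_medium: plain steel setting pillar, a cylinder 29 mm thick and 72 mm tall, fixed; origin in the centre of its foot on the bench. One of the three stands in the notch, the other two are parked well to the left and right of the stand
- pillar_tall: plain steel setting pillar, a cylinder 29 mm thick and 78 mm tall, fixed; origin in the centre of its foot on the bench. One of the three stands in the notch, the other two are parked well to the left and right of the stand
- jar: lidded glass jar, 72 mm across, 110 mm tall, origin at the centre of its foot; a bystander
- dishes: stack of three culture dishes, 90 mm across, 47 mm high, origin at the centre of its foot; a bystander
- tube_rack: blue rack of capped tubes, 70 x 190 mm, 103 mm high, origin at the centre of its foot; a bystander
There are look-alikes about, which are no part of the job. What is shaped like the pillar_tall but yellow is not meant. Leave any yellow look-alike of the spacer_b alone.

How it is judged:
By the outcome, as a careful person would: the job done as asked, in the order asked, and still so for the second after the job is handed in, with the robot touching nothing.
It also fails if it takes over 72 s, if anything falls off the work surface, if the arm or the gripper's body presses on something with over 40 N, if the wrist force passes 120 N, or if a joint passes its speed limit or range.

## Working session

There is one attempt and no reset: what is moved stays moved. The work goes in short steps, Python scripts to look and compute and a tool call to move; the robot and the scene stay as the last step left them, time stands still between calls to the robot, and variables do not carry over. Pictures are saved under pics/ and viewed, and the job is handed in when it is done.

Besides the shell and the picture viewer there is one more tool, called after "Emit:" by a JSON object that holds its "method" and its "body", one argument or row to a line. move_arm: Moves the arm, as the interface text tells. Its arguments: {"type":"object","properties":{"rows":{"type":"array"}},"required":["rows"]}

```bash
mkdir -p pics; cat > h.py <<'E'
import numpy as np, cv2, json
from plant import manip
def grab(n,fn=None):
    f=manip.grab_frame(n)
    np.savez('%s.npz'%n,**{k:np.array(f[k]) for k in('color','intrinsics','R','t')})
    if fn: cv2.imwrite('pics/'+fn,cv2.cvtColor(f['color'],cv2.COLOR_RGB2BGR))
    return f
def load(n): return dict(np.load('%s.npz'%n))
def ray(f,u,v,z):
    K,R,t=f['intrinsics'],np.array(f['R']),np.array(f['t'])
    d=R.T@np.linalg.inv(K)@np.array([u,v,1.]); c=-R.T@t
    return c+d*(z-c[2])/d[2]
def proj(f,X):
    p=f['intrinsics']@(np.array(f['R'])@np.array(X)+f['t']); return p[:2]/p[2]
E
python3 - <<'E'
from h import *
for n in('side','top'):
    f=grab(n,n+'0.png'); print(n,-np.array(f['R']).T@f['t'],np.array(f['R'])[2],f['intrinsics'][0,0])
s=manip.state();print(s['time'],s['tool_pos'],s['tool_rot'],s['contact_force'])
E
```

```text
side [ 0.28257687 -1.19219656  0.76051348] [ 0.20951315  0.83643501 -0.50643924] 477.8860349637222
top [ 4.11510777e-01 -8.24129799e-04  1.54954310e+00] [ 0.10296621  0.00180185 -0.99468322] 514.4637343814051
0.1 [0.19086707 0.59449851 0.19749205] [-2.49767069e-04  1.54762705e-01  9.87951238e-01 -8.91219591e-04] [ 0.26272806 -0.48119108  0.72546976]
```

View pics/side0.png

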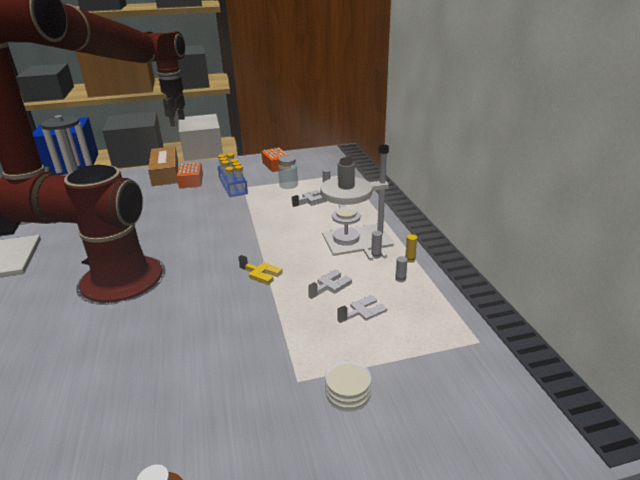

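View pics/top0.png

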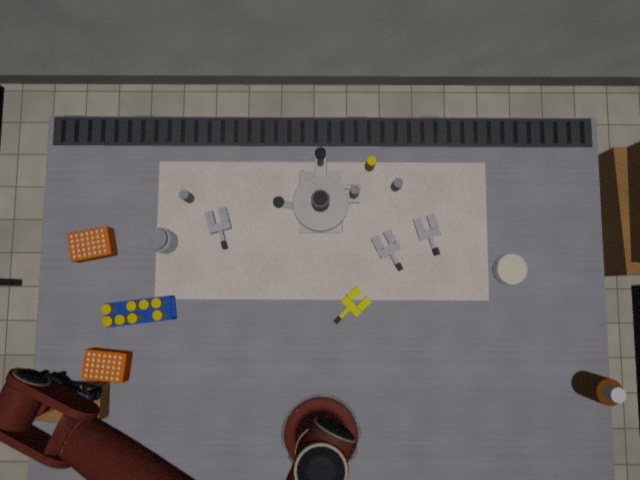

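```bash
python3 - <<'E'
from h import *
a=cv2.imread('pics/top0.png');b=cv2.imread('pics/side0.png')
def crop(im,x,y,w,h,s): return cv2.resize(im[y:y+h,x:x+w],None,fx=s,fy=s,interpolation=cv2.INTER_CUBIC)
cv2.imwrite('pics/c1.png',crop(a,255,140,200,150,4))
cv2.imwrite('pics/c2.png',crop(b,280,140,160,120,5))
cv2.imwrite('pics/c3.png',crop(b,290,230,133,100,6))
cv2.imwrite('pics/c4.png',crop(a,150,170,100,90,6))
E
```

```text
(no output)
```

View pics/c1.png

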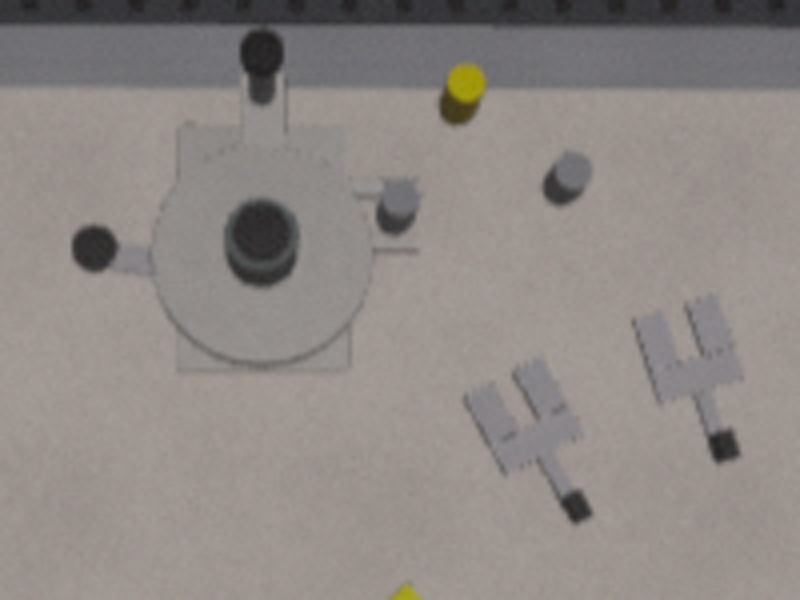

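View pics/c2.png

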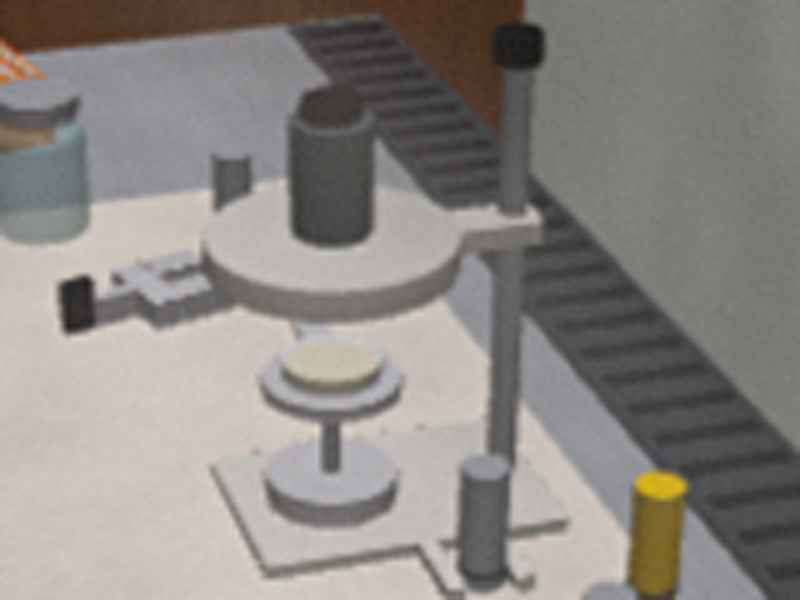

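View pics/c3.png

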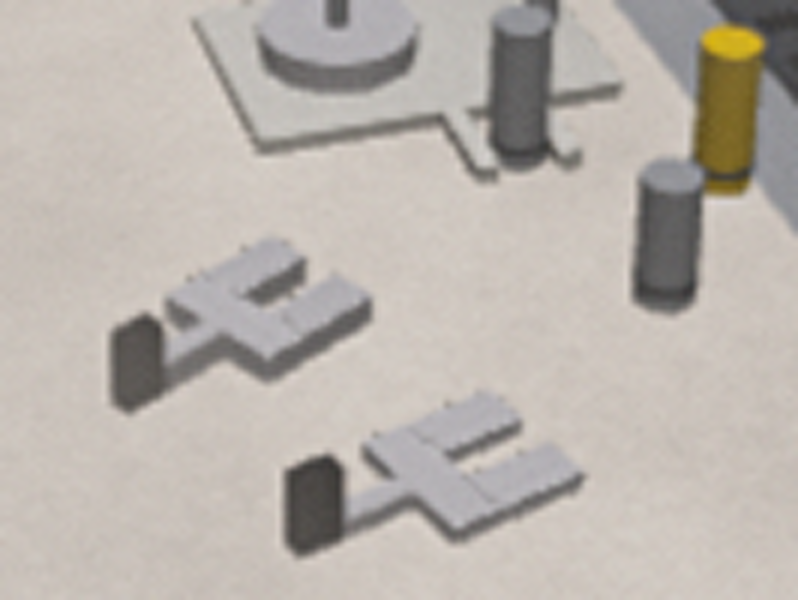

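View pics/c4.png

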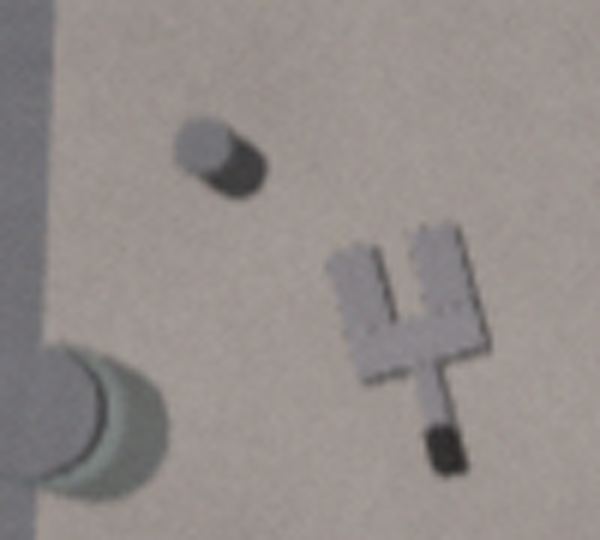

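```bash
python3 - <<'E'
from h import *
for n in('side','top'):
    fs=[manip.grab_frame(n)for _ in range(4)]
    f=fs[0]; m=np.mean([g['color'].astype(float) for g in fs],0); 
    np.savez('%s.npz'%n,color=m.round().astype(np.uint8),intrinsics=f['intrinsics'],R=f['R'],t=f['t'])
S=load('side');T=load('top')
def crop(f,x,y,w,h,s): 
    im=f['color'][y:y+h,x:x+w,::-1]; im=np.clip((im.astype(float)-40)*1.3,0,255).astype(np.uint8); return cv2.resize(im,None,fx=s,fy=s,interpolation=cv2.INTER_CUBIC)
# pillars: right, notch, left, yellow in side & top (30x40 each ,x10)
r=[crop(S,365,225,20,36,10),crop(S,391,252,20,36,10),crop(S,316,162,20,36,10),crop(S,401,230,20,36,10)]
q=[crop(T,342,180,20,24,10),crop(T,386,173,20,24,10),crop(T,175,184,20,24,10),crop(T,360,152,20,24,10)]
cv2.imwrite('pics/p.png',np.vstack([np.hstack(r),np.hstack(q)]))
E
```

```text
(no output)
```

View pics/p.png

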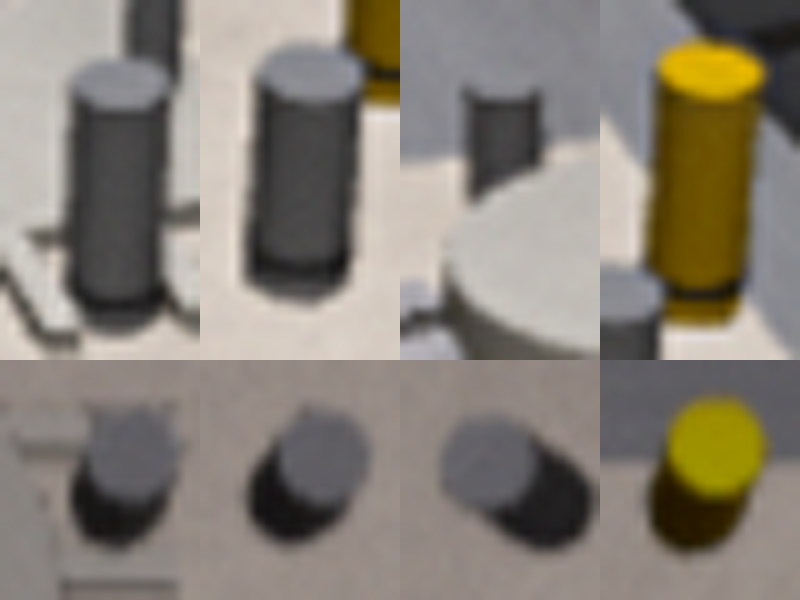

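```bash
cat >> h.py <<'E'
def tri(S,us,T,ut):
    A=[];b=[]
    for f,(u,v) in((S,us),(T,ut)):
        K,R,t=f['intrinsics'],f['R'],f['t']; d=R.T@np.linalg.inv(K)@np.array([u,v,1.]);d/=np.linalg.norm(d);c=-R.T@t
        P=np.eye(3)-np.outer(d,d);A.append(P);b.append(P@c)
    X,r,_,_=np.linalg.lstsq(np.vstack(A),np.hstack(b),rcond=None); return X,np.sqrt(r)
E
python3 - <<'E'
from h import *
S=load('side');T=load('top')
def px(x0,y0,cx,cy,ox=0,oy=0): return (x0+(cx-ox)/10-.5, y0+(cy-oy)/10-.5)
D={'notch':((365,225,121,83,0),(342,180,134,455,0),(365,225,118,307,0)),
'right':((391,252,309,73,200),(386,173,323,455,200),(391,252,298,275,200)),
'left':((316,162,504,80,400),(175,184,487,462,400),None),
'yellow':((401,230,711,70,600),(360,152,717,447,600),(401,230,697,298,600))}
for k,(s,t,bt) in D.items():
    us=px(*s[:4],s[4]);ut=px(*t[:4],t[4],360)
    X,r=tri(S,us,T,ut);print(k,us,ut,X.round(4),r)
    if bt:
        ub=px(*bt[:4],bt[4]); B=ray(S,*ub,0);print('  foot(side,z=0)',B.round(4))
        # height by side: top above foot
        for h in(.066,.072,.078): print('   top pred',h,proj(S,[B[0],B[1],h]).round(1),'topview foot-based', ray(T,*ut,h).round(4)[:2], ray(S,*us,h).round(4)[:2])
E
```

```text
notch (376.6, 232.8) (354.9, 189.0) [ 0.709  -0.0975  0.0768] [0.00160683]
  foot(side,z=0) [ 0.7101 -0.0961  0.    ]
   top pred 0.066 [377.1 235.7] topview foot-based [ 0.7123 -0.0985] [ 0.7145 -0.0803]
   top pred 0.072 [377.1 233.9] topview foot-based [ 0.7111 -0.0981] [ 0.7108 -0.09  ]
   top pred 0.078 [377.2 232. ] topview foot-based [ 0.7099 -0.0977] [ 0.707  -0.0996]
right (401.4, 258.8) (397.8, 182.0) [ 0.7325 -0.2241  0.0645] [0.00207588]
  foot(side,z=0) [ 0.7313 -0.2254  0.    ]
   top pred 0.066 [401.8 258.5] topview foot-based [ 0.7336 -0.2243] [ 0.7299 -0.2264]
   top pred 0.072 [401.9 256.6] topview foot-based [ 0.7323 -0.2234] [ 0.726  -0.2347]
   top pred 0.078 [402.  254.7] topview foot-based [ 0.731  -0.2225] [ 0.7221 -0.2431]
left (325.9, 169.5) (183.2, 193.7) [0.6941 0.4028 0.0713] [0.00219535]
yellow (411.6, 236.5) (371.2, 160.2) [ 0.7946 -0.1454  0.0771] [0.00161867]
  foot(side,z=0) [ 0.7954 -0.1442  0.    ]
   top pred 0.066 [411.8 239.6] topview foot-based [ 0.7986 -0.1468] [ 0.8016 -0.1285]
   top pred 0.072 [412.  237.7] topview foot-based [ 0.7971 -0.1462] [ 0.7971 -0.1377]
   top pred 0.078 [412.1 235.9] topview foot-based [ 0.7955 -0.1456] [ 0.7926 -0.1469]
```

```bash
python3 - <<'E'
from h import *
S=load('side');T=load('top')
def crop(f,x,y,w,h,s): 
    im=f['color'][y:y+h,x:x+w,::-1]; im=np.clip((im.astype(float)-40)*1.3,0,255).astype(np.uint8); return cv2.resize(im,None,fx=s,fy=s,interpolation=cv2.INTER_CUBIC)
cv2.imwrite('pics/s1.png',np.hstack([crop(S,305,265,50,36,8),crop(S,335,290,50,36,8)]))
cv2.imwrite('pics/s2.png',np.hstack([crop(T,366,225,40,50,10),crop(T,406,208,40,50,10)]))
cv2.imwrite('pics/s3.png',np.hstack([crop(T,200,202,40,50,8),crop(S,288,180,50,50,8)]))
E
```

```text
(no output)
```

View pics/s1.png

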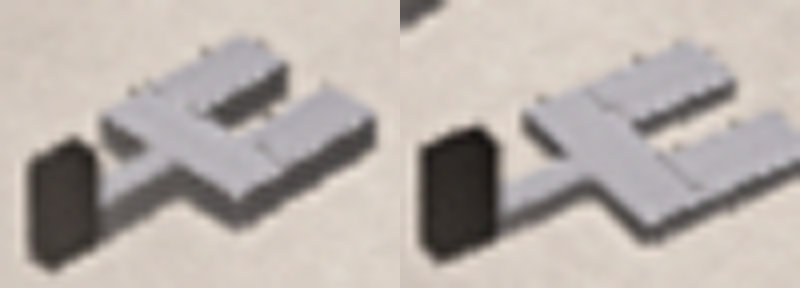

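View pics/s2.png

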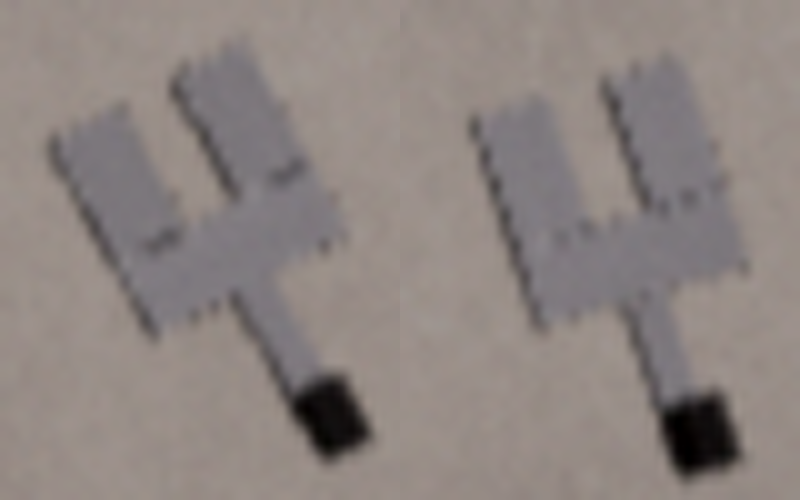

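View pics/s3.png

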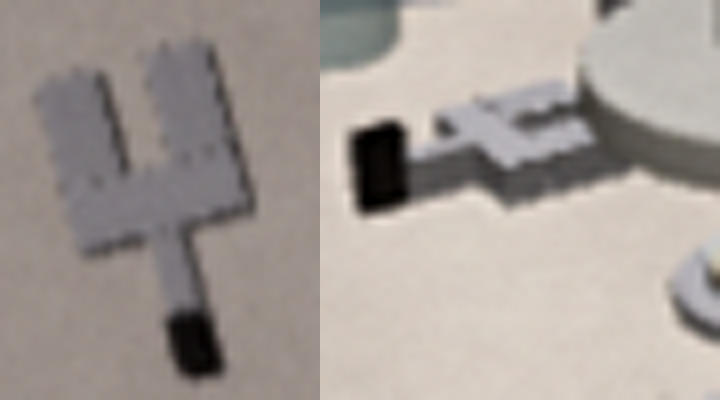

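```bash
python3 - <<'E'
from h import *
S=load('side');T=load('top')
def crop(f,x,y,w,h,s): 
    im=f['color'][y:y+h,x:x+w,::-1]; im=np.clip((im.astype(float)-40)*1.3,0,255).astype(np.uint8); return cv2.resize(im,None,fx=s,fy=s,interpolation=cv2.INTER_CUBIC)
cv2.imwrite('pics/b1.png',crop(S,318,196,80,60,10))
cv2.imwrite('pics/b2.png',crop(T,268,140,100,100,6))
E
```

```text
(no output)
```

View pics/b1.png

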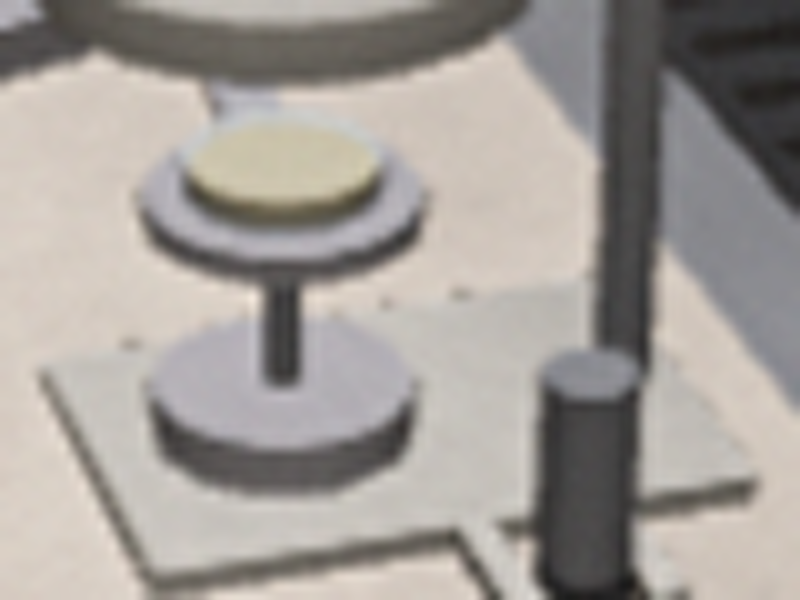

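View pics/b2.png

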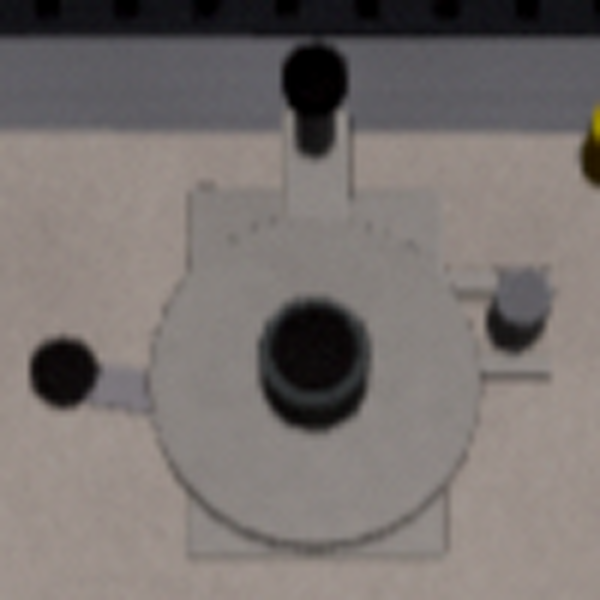

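```bash
python3 - <<'E'
from h import *
S=load('side');T=load('top')
p=lambda x,y:(318+x/10-.5,196+y/10-.5); q=lambda x,y:(268+x/6-.5,140+y/6-.5)
print('boss',ray(S,*p(282,380),.03)); 
for n,a in(('nearleft(-60,-65)',(150,575)),('right(130,-65)',(757,482)),('left(-60,65)',(42,372))): print(n,ray(S,*p(*a),.012))
for n,a in(('(-60,65)',(188,555)),('(-60,-65)',(446,553)),('(130,65)',(188,190)),('(130,-65)',(440,190))): print('T',n,ray(T,*q(*a),.012))
print('pad',[ray(T,*q(63,371),z).round(4) for z in(.09,.094,.098)])
b=ray(S,*p(282,380),.03)
for z in(.085,.09,.095,.1):print(z,proj(S,[b[0],b[1],z]),'meas',p(283,197))
for z in(.165,.175,.18):print('hood',z,ray(T,*q(315,382),z))
E
```

```text
boss [6.46451367e-01 4.13928781e-04 3.00000000e-02]
nearleft(-60,-65) [ 0.58626891 -0.06599768  0.012     ]
right(130,-65) [ 0.77296965 -0.06869165  0.012     ]
left(-60,65) [0.58548566 0.05621637 0.012     ]
T (-60,65) [0.59131038 0.06706341 0.012     ]
T (-60,-65) [ 0.5927625  -0.06231441  0.012     ]
T (130,65) [0.77787291 0.0685399  0.012     ]
T (130,-65) [ 0.77828804 -0.05939717  0.012     ]
pad [array([0.6707, 0.1242, 0.09  ]), array([0.67  , 0.1239, 0.094 ]), array([0.6693, 0.1235, 0.098 ])]
0.085 [345.70821022 217.48295634] meas (345.8, 215.2)
0.09 [345.70897265 215.99555615] meas (345.8, 215.2)
0.095 [345.70973782 214.50281668] meas (345.8, 215.2)
0.1 [345.71050574 213.00470911] meas (345.8, 215.2)
hood 0.165 [0.65272103 0.003247   0.165     ]
hood 0.175 [0.65097887 0.0032176  0.175     ]
hood 0.18 [0.65010778 0.0032029  0.18      ]
```

```bash
cat > m.py <<'E'
from h import *
S=load('side');T=load('top')
def blob(f,x,y,w,h,thr=75):
    g=f['color'][y:y+h,x:x+w].max(2).astype(float)
    g=cv2.resize(g,None,fx=8,fy=8,interpolation=cv2.INTER_CUBIC)
    m=(g<thr).astype(np.uint8); n,l,st,c=cv2.connectedComponentsWithStats(m)
    k=1+np.argmax(st[1:,4]); return c[k]/8+[x-.5+1/16,y-.5+1/16], st[k,4]/64
for n,(a,b) in {'c':((288,190,14,20),(214,236,18,16)),'b':((305,278,13,24),(390,258,18,16)),'a':((335,302,13,22),(427,242,18,16))}.items():
  for thr in(80,100):
    us,A=blob(S,*a,thr);ut,B=blob(T,*b,thr)
    X,r=tri(S,us,T,ut);print(n,thr,us.round(2),A,ut.round(2),B,X.round(4),r,'T',ray(T,*ut,.019).round(4)[:2],'S',ray(S,*us,.019).round(4)[:2])
E
python3 m.py
python3 - <<'E'
from h import *
T=load('top')
q=lambda x0,y0,s,x,y:(x0+x/s-.5,y0+y/s-.5)
def pts(z,x0,y0,s,L): return [ray(T,*q(x0,y0,s,*a),z)[:2] for a in L]
def show(n,P,H):
    fl,bl,fr,br=P; print(n,'sides',[np.linalg.norm(v).round(4) for v in(fl-bl,fr-br,fl-fr,bl-br)],'dir',[np.degrees(np.arctan2(*(v[::-1]))).round(1) for v in(fl-bl,fr-br)],'perp',[np.degrees(np.arctan2(*(v[::-1]))).round(1)-90 for v in(fl-fr,bl-br)],'mid',np.mean(P,0).round(4))
show('c',pts(.022,200,202,8,[(37,93),(80,246),(206,42),(243,207)]),0)
show('b',pts(.016,366,225,10,[(58,135),(160,332),(238,40),(345,235)]),0)
E
```

```text
c 80 [295.16 200.47] 58.5625 [223.88 244.52] 38.328125 [0.5512 0.2908 0.0176] [0.00138574] T [0.5521 0.2904] S [0.5497 0.2881]
c 100 [295.24 200.53] 67.203125 [223.89 244.41] 47.515625 [0.5515 0.2909 0.0173] [0.00144855] T [0.5524 0.2904] S [0.5499 0.2875]
b 80 [314.8  284.79] 6.125 [398.46 266.23] 33.109375 [ 0.4913 -0.2288  0.0329] [0.00421572] T [ 0.489  -0.2304] S [ 0.4983 -0.2105]
b 100 [312.65 289.96] 99.65625 [398.4  266.14] 41.890625 [ 0.4886 -0.2301  0.0187] [0.00105232] T [ 0.4893 -0.2302] S [ 0.4877 -0.2305]
a 80 [342.23 313.04] 97.734375 [435.33 251.06] 38.59375 [ 0.5342 -0.3405  0.0204] [0.00044206] T [ 0.5346 -0.3409] S [ 0.5344 -0.3389]
a 100 [342.   313.66] 125.015625 [435.35 250.99] 47.625 [ 0.5341 -0.3408  0.0188] [0.00115011] T [ 0.5348 -0.3409] S [ 0.5332 -0.3409]
c sides [np.float64(0.0604), np.float64(0.0642), np.float64(0.066), np.float64(0.0624)] dir [np.float64(17.0), np.float64(13.7)] perp [np.float64(17.299999999999997), np.float64(13.799999999999997)] mid [0.626  0.3117]
b sides [np.float64(0.0662), np.float64(0.0665), np.float64(0.0614), np.float64(0.0628)] dir [np.float64(27.0), np.float64(28.2)] perp [np.float64(28.0), np.float64(27.799999999999997)] mid [ 0.5585 -0.1929]
```

```bash
cat > k.py <<'E'
from h import *
from scipy.spatial.transform import Rotation as Ro
def cur():
    s=manip.state(); q=s['tool_rot']; return np.array(s['tool_pos']),Ro.from_quat([q[1],q[2],q[3],q[0]]),s
def ori(phi,lean,near):
    """phi: world angle deg of handle's outward direction"""
    o=np.array([np.cos(np.radians(phi)),np.sin(np.radians(phi)),0]);l=np.radians(lean)
    z=-np.cos(l)*np.array([0,0,1])-np.sin(l)*o; c=[]
    for sg in(1,-1):
        y=sg*np.cross([0,0,1],o);x=np.cross(y,z);c.append(Ro.from_matrix(np.c_[x,y,z]))
    return min(c,key=lambda r:(near.inv()*r).magnitude())
def plan(p1,R1,n=None,p0=None,R0=None):
    if p0 is None: p0,R0,_=cur()
    d=R0.inv()*R1; dl=R0.inv().apply(np.array(p1)-p0); a=np.degrees(d.magnitude())
    if n is None: n=int(max(np.ceil(np.linalg.norm(dl)/.045),np.ceil(a/8),1))
    rv=d.as_rotvec()/n; Rd=Ro.from_rotvec(rv)
    M=sum(Ro.from_rotvec(rv*k).as_matrix() for k in range(n)); td=np.linalg.solve(M,dl)
    print('n',n,'t(mm)',(td*1e3).round(1),'a(deg)',np.degrees(rv).round(2),'| total mm',(dl*1e3).round(1),'deg',round(a,1))
def tcp(g,R,back=0): return np.array(g)+R.apply([0,0,.019-back])
def st():
    p,R,s=cur();print('t',round(s['time'],2),'p',p.round(4),'q',np.round(s['tool_rot'],4),'F',np.round(s['contact_force'],1),'w',round(s['gripper_width'],3),'j',np.round(s['joint_pos'],2))
E
python3 - <<'E'
from k import *
st();p,R,s=cur();print(R.as_matrix().round(2))
R1=ori(195.5,35,R);print(R1.as_matrix().round(2))
g=[.551,.291,.027]
p1=tcp(g,R1,.10);print(p1);plan(p1,R1);plan(tcp(g,R1),R1,None,p1,R1)
E
```

```text
t 0.5 p [0.1911 0.595  0.1985] q [-0.      0.1548  0.9879 -0.    ] F [-0.3  0.4  0.3] w 1.001 j [ 1.14  0.05  1.61 -0.    1.48 -0.12]
[[-0.95  0.31 -0.  ]
 [ 0.31  0.95 -0.  ]
 [ 0.   -0.   -1.  ]]
[[-0.79 -0.27  0.55]
 [-0.22  0.96  0.15]
 [-0.57 -0.   -0.82]]
[0.50623003 0.27858419 0.09335132]
n 11 t(mm) [-27.2 -28.3  17. ] a(deg) [-0.92 -3.09 -2.93] | total mm [-396.8 -204.9  105.2] deg 48.0
n 3 t(mm) [-0.   0.  33.3] a(deg) [0. 0. 0.] | total mm [ -0.   0. 100.] deg 0.0
```

```bash
python3 - <<'E'
from k import *
p,R,s=cur()
R1=ori(195.5,35,R)
plan([.48,.28,.22],R1,12)
E
```

```text
n 12 t(mm) [-25.7 -25.4   4.7] a(deg) [-0.85 -2.83 -2.69] | total mm [-371.4 -211.6  -21.4] deg 48.0
```

Emit:
{"method": "move_arm", "body": {
  "rows": [
    {"tx": -0.0257, "ty": -0.0254, "tz": 0.0047, "ax": -0.85, "ay": -2.83, "az": -2.69, "jaw": 0},
    {"tx": -0.0257, "ty": -0.0254, "tz": 0.0047, "ax": -0.85, "ay": -2.83, "az": -2.69, "jaw": 0},
    {"tx": -0.0257, "ty": -0.0254, "tz": 0.0047, "ax": -0.85, "ay": -2.83, "az": -2.69, "jaw": 0},
    {"tx": -0.0257, "ty": -0.0254, "tz": 0.0047, "ax": -0.85, "ay": -2.83, "az": -2.69, "jaw": 0},
    {"tx": -0.0257, "ty": -0.0254, "tz": 0.0047, "ax": -0.85, "ay": -2.83, "az": -2.69, "jaw": 0},
    {"tx": -0.0257, "ty": -0.0254, "tz": 0.0047, "ax": -0.85, "ay": -2.83, "az": -2.69, "jaw": 0},
    {"tx": -0.0257, "ty": -0.0254, "tz": 0.0047, "ax": -0.85, "ay": -2.83, "az": -2.69, "jaw": 0},
    {"tx": -0.0257, "ty": -0.0254, "tz": 0.0047, "ax": -0.85, "ay": -2.83, "az": -2.69, "jaw": 0},
    {"tx": -0.0257, "ty": -0.0254, "tz": 0.0047, "ax": -0.85, "ay": -2.83, "az": -2.69, "jaw": 0},
    {"tx": -0.0257, "ty": -0.0254, "tz": 0.0047, "ax": -0.85, "ay": -2.83, "az": -2.69, "jaw": 0},
    {"tx": -0.0257, "ty": -0.0254, "tz": 0.0047, "ax": -0.85, "ay": -2.83, "az": -2.69, "jaw": 0},
    {"tx": -0.0257, "ty": -0.0254, "tz": 0.0047, "ax": -0.85, "ay": -2.83, "az": -2.69, "jaw": 0}
  ]
}}

```text
time: 1.7
tool_pos: [0.4905, 0.2758, 0.225]
tool_rot: [0.31, -0.145, 0.939, 0.043]
contact_force: [-0.1, 1.0, 0.1]
gripper_width: 1.002
```

```bash
python3 - <<'E'
from k import *
p,R,s=cur();st()
R1=ori(195.5,35,R)
g=[.551,.291,.027]
print(R.as_matrix().round(2))
p1=tcp(g,R1,.07);plan(p1,R1);plan(tcp(g,R1),R1,None,p1,R1)
E
```

```text
t 1.7 p [0.4905 0.2758 0.225 ] q [ 0.31   -0.1446  0.9387  0.0431] F [-0.1  1.   0.1] w 1.002 j [ 0.42 -0.57  2.18 -0.1   0.9  -1.42]
[[-0.77 -0.3   0.57]
 [-0.24  0.95  0.17]
 [-0.59 -0.01 -0.8 ]]
n 4 t(mm) [16.2 -0.3 36.5] a(deg) [0.17 0.37 0.45] | total mm [ 66.3  -1.2 145.2] deg 2.4
n 2 t(mm) [-0. -0. 35.] a(deg) [0. 0. 0.] | total mm [-0. -0. 70.] deg 0.0
```

Emit:
{"method": "move_arm", "body": {
  "rows": [
    {"tx": 0.0162, "ty": -0.0003, "tz": 0.0365, "ax": 0.17, "ay": 0.37, "az": 0.45, "jaw": 0},
    {"tx": 0.0162, "ty": -0.0003, "tz": 0.0365, "ax": 0.17, "ay": 0.37, "az": 0.45, "jaw": 0},
    {"tx": 0.0162, "ty": -0.0003, "tz": 0.0365, "ax": 0.17, "ay": 0.37, "az": 0.45, "jaw": 0},
    {"tx": 0.0162, "ty": -0.0003, "tz": 0.0365, "ax": 0.17, "ay": 0.37, "az": 0.45, "jaw": 0},
    {"tx": 0, "ty": 0, "tz": 0, "ax": 0, "ay": 0, "az": 0, "jaw": 0}
  ]
}}

```text
time: 2.2
tool_pos: [0.5312, 0.2792, 0.0723]
tool_rot: [0.304, -0.123, 0.944, 0.04]
contact_force: [-1.3, -1.2, -0.6]
gripper_width: 1.002
```

```bash
python3 - <<'E'
from k import *
p,R,s=cur();st()
R1=ori(195.5,35,R)
g=[.551,.291,.027]
p1=tcp(g,R1,.0);plan(p1,R1)
f=grab('top','t2.png');f2=grab('side','s2_.png')
a=f['color'][190:280,170:270,::-1];b=f2['color'][170:245,270:370,::-1]
cv2.imwrite('pics/t2c.png',np.hstack([cv2.resize(a,(400,360),interpolation=2),cv2.resize(b,(400,360),interpolation=2)]))
E
```

```text
t 2.2 p [0.5312 0.2792 0.0723] q [ 0.3042 -0.1231  0.9438  0.0404] F [-1.3 -1.2 -0.6] w 1.002 j [ 0.4  -0.25  2.22 -0.16  0.56 -1.32]
n 2 t(mm) [ 4.2  3.1 34.4] a(deg) [-0.14  0.37 -0.27] | total mm [ 8.7  6.3 68.7] deg 1.0
```

View pics/t2c.png

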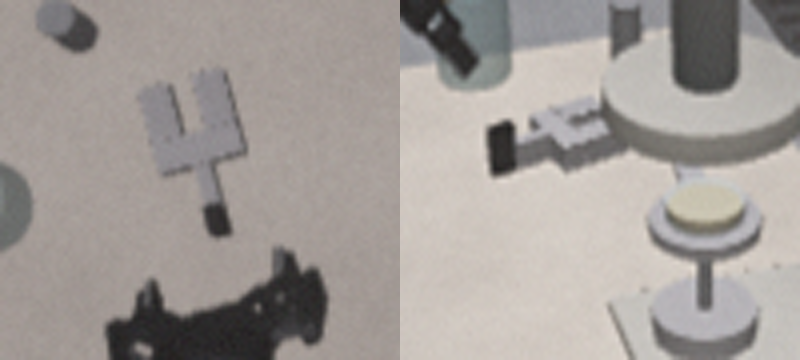

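Emit:
{"method": "move_arm", "body": {
  "rows": [
    {"tx": 0.004, "ty": 0.003, "tz": 0.024, "ax": -0.1, "ay": 0.3, "az": -0.3, "jaw": 0},
    {"tx": 0.003, "ty": 0.002, "tz": 0.024, "ax": -0.1, "ay": 0.3, "az": -0.2, "jaw": 0},
    {"tx": 0.001, "ty": 0.001, "tz": 0.018, "ax": 0, "ay": 0, "az": 0, "jaw": 0},
    {"tx": 0, "ty": 0, "tz": 0, "ax": 0, "ay": 0, "az": 0, "jaw": 0}
  ]
}}

```text
time: 2.7
tool_pos: [0.5741, 0.301, 0.0397]
tool_rot: [0.317, -0.128, 0.939, 0.045]
contact_force: [0.1, -0.2, 0.3]
gripper_width: 1.002
```

```bash
python3 - <<'E'
from k import *
p,R,s=cur();st()
R1=ori(195.5,35,R)
g=[.551,.291,.027]
p1=tcp(g,R1,.0);plan(p1,R1)
E
```

```text
t 2.7 p [0.5741 0.301  0.0397] q [ 0.317  -0.1282  0.9386  0.0453] F [ 0.1 -0.2  0.3] w 1.002 j [ 0.41 -0.07  2.14 -0.19  0.43 -1.29]
n 1 t(mm) [28.3 -3.6 13.9] a(deg) [ 0.25  2.35 -0.03] | total mm [28.3 -3.6 13.9] deg 2.4
```

Emit:
{"method": "move_arm", "body": {
  "rows": [
    {"tx": 0.014, "ty": -0.002, "tz": 0.0, "ax": 0.1, "ay": 1.2, "az": 0, "jaw": 0},
    {"tx": 0, "ty": 0, "tz": 0, "ax": 0, "ay": 0, "az": 0, "jaw": 0}
  ]
}}

```text
time: 2.9
tool_pos: [0.5655, 0.2972, 0.0368]
tool_rot: [0.31, -0.128, 0.941, 0.044]
contact_force: [-0.8, -0.5, -0.2]
gripper_width: 1.0
```

```bash
python3 - <<'E'
from k import *
p,R,s=cur();st()
R1=ori(195.5,35,R)
g=[.551,.291,.027]
p1=tcp(g,R1,.0);plan(p1,R1)
E
```

```text
t 2.9 p [0.5655 0.2972 0.0368] q [ 0.3101 -0.1284  0.9409  0.044 ] F [-0.8 -0.5 -0.2] w 1.0 j [ 0.4  -0.09  2.16 -0.18  0.45 -1.3 ]
n 1 t(mm) [18.9 -2.2 17.6] a(deg) [ 0.21  1.51 -0.02] | total mm [18.9 -2.2 17.6] deg 1.5
```

Emit:
{"method": "move_arm", "body": {
  "rows": [
    {"tx": 0.01, "ty": -0.001, "tz": 0.009, "ax": 0.1, "ay": 0.8, "az": 0, "jaw": 0},
    {"tx": 0.009, "ty": -0.001, "tz": 0.009, "ax": 0.1, "ay": 0.7, "az": 0, "jaw": 0}
  ]
}}

```text
time: 3.1
tool_pos: [0.5634, 0.2951, 0.0155]
tool_rot: [0.301, -0.128, 0.944, 0.042]
contact_force: [-0.2, 0.8, -0.6]
gripper_width: 1.004
```

```bash
python3 - <<'E'
from k import *
p,R,s=cur();st();print(s['joint_efforts'],s['joint_vel'])
R1=ori(195.5,35,R)
g=[.551,.291,.027]
p1=tcp(g,R1,.0);plan(p1,R1)
E
```

```text
t 3.1 p [0.5634 0.2951 0.0155] q [ 0.3015 -0.1283  0.9439  0.0417] F [-0.2  0.8 -0.6] w 1.004 j [ 0.4  -0.05  2.16 -0.18  0.43 -1.3 ]
[  0.07338935 -31.06583476 -32.11301208  -0.17449165  -1.73188683
  -0.03822099] [-0.0116703   0.21119492 -0.01558923 -0.0320394  -0.11804299  0.03748074]
n 1 t(mm) [ 4.1 -0.7  2.1] a(deg) [ 0.07  0.44 -0.04] | total mm [ 4.1 -0.7  2.1] deg 0.4
```

Emit:
{"method": "move_arm", "body": {
  "rows": [
    {"tx": 0.002, "ty": -0.001, "tz": 0.0, "ax": 0, "ay": 0.3, "az": 0, "jaw": 0},
    {"jaw": 0, "tx": 0, "ty": 0, "tz": 0, "ax": 0, "ay": 0, "az": 0}
  ]
}}

```text
time: 3.3
tool_pos: [0.5603, 0.2928, 0.0116]
tool_rot: [0.297, -0.129, 0.945, 0.041]
contact_force: [0.2, 0.0, 0.1]
gripper_width: 1.0
```

```bash
python3 - <<'E'
from k import *
p,R,s=cur();st();print(np.round(s['joint_vel'],3))
R1=ori(195.5,35,R)
g=[.551,.291,.027]
p1=tcp(g,R1,.0);plan(p1,R1)
f=grab('top','t3.png');f2=grab('side','s3_.png')
a=f['color'][190:280,170:270,::-1];b=f2['color'][150:225,250:350,::-1]
cv2.imwrite('pics/t3c.png',np.hstack([cv2.resize(a,(400,360),interpolation=2),cv2.resize(b,(400,360),interpolation=2)]))
E
```

```text
t 3.3 p [0.5603 0.2928 0.0116] q [ 0.2968 -0.1285  0.9454  0.0408] F [0.2 0.  0.1] w 1.0 j [ 0.4  -0.05  2.16 -0.18  0.43 -1.3 ]
[-0.001  0.012  0.009 -0.001  0.     0.001]
n 1 t(mm) [-1.1  0.7  1. ] a(deg) [ 0.04 -0.13 -0.03] | total mm [-1.1  0.7  1. ] deg 0.1
```

View pics/t3c.png

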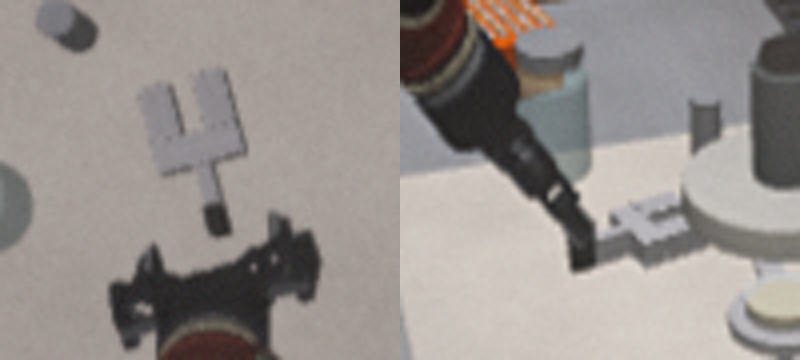

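Emit:
{"method": "move_arm", "body": {
  "rows": [
    {"tx": 0, "ty": 0, "tz": 0, "ax": 0, "ay": 0, "az": 0, "jaw": 255},
    {"tx": 0, "ty": 0, "tz": 0, "ax": 0, "ay": 0, "az": 0, "jaw": 255},
    {"tx": 0, "ty": 0, "tz": 0, "ax": 0, "ay": 0, "az": 0, "jaw": 255},
    {"tx": 0, "ty": 0, "tz": 0, "ax": 0, "ay": 0, "az": 0, "jaw": 255},
    {"tx": 0, "ty": 0, "tz": 0, "ax": 0, "ay": 0, "az": 0, "jaw": 255},
    {"tx": 0, "ty": 0, "tz": 0, "ax": 0, "ay": 0, "az": 0, "jaw": 255},
    {"tx": 0, "ty": 0, "tz": 0, "ax": 0, "ay": 0, "az": 0, "jaw": 255},
    {"tx": 0, "ty": 0, "tz": 0, "ax": 0, "ay": 0, "az": 0, "jaw": 255}
  ]
}}

```text
time: 4.2
tool_pos: [0.5611, 0.2934, 0.0129]
tool_rot: [0.298, -0.129, 0.945, 0.041]
contact_force: [-0.7, -0.3, 0.9]
gripper_width: -0.0
```

```bash
python3 - <<'E'
from k import *
p,R,s=cur();st();print(np.round(s['joint_vel'],3))
f=grab('top','t4.png');f2=grab('side','s4_.png')
a=f['color'][190:280,170:270,::-1];b=f2['color'][150:225,250:350,::-1]
cv2.imwrite('pics/t4c.png',np.hstack([cv2.resize(a,(400,360),interpolation=2),cv2.resize(b,(400,360),interpolation=2)]))
E
```

```text
t 4.2 p [0.5611 0.2934 0.0129] q [ 0.2978 -0.1285  0.9451  0.0411] F [-0.7 -0.3  0.9] w -0.0 j [ 0.4  -0.05  2.16 -0.18  0.43 -1.3 ]
[ 0.002 -0.002  0.001  0.001 -0.001 -0.002]
```

View pics/t4c.png

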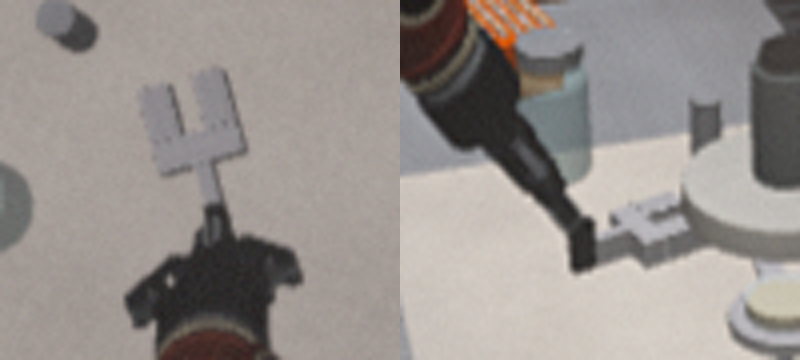

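```bash
python3 - <<'E'
from k import *
p,R,s=cur()
S=grab('side');T=grab('top')
for d in(0,.019,.054):
  X=p-R.apply([0,0,d]);print(d,X,proj(S,X),proj(T,X))
a=T['color'][225:265,200:250,::-1];b=S['color'][185:217,280:320,::-1]
im=np.hstack([cv2.resize(a,(400,320),interpolation=2),cv2.resize(b,(400,320),interpolation=2)])
cv2.imwrite('pics/t5c.png',np.clip(im.astype(float)*1.8,0,255).astype(np.uint8))
E
```

```text
0 [0.56115249 0.29337177 0.01287413] [298.13277784 200.96179747] [223.36248045 241.68857652]
0.019 [0.55066044 0.29044059 0.02844092] [295.14258736 197.7156314 ] [223.27638627 244.69657419]
0.054 [0.53133298 0.28504104 0.05711659] [289.51498735 191.60628005] [223.11280381 250.41189284]
```

View pics/t5c.png

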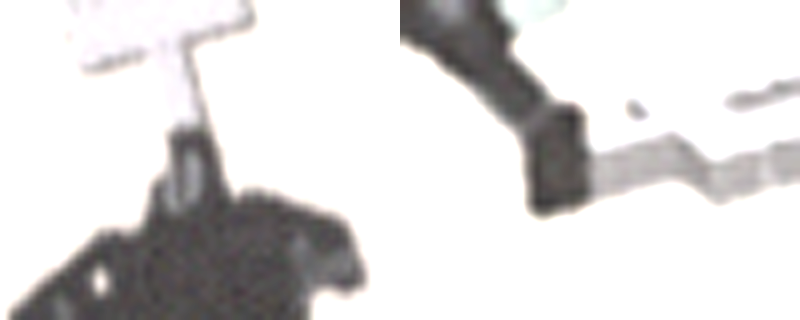

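Emit:
{"method": "move_arm", "body": {
  "rows": [
    {"tx": 0, "ty": 0, "tz": -0.02, "ax": 0, "ay": 0, "az": 0, "jaw": 255},
    {"tx": 0, "ty": 0, "tz": -0.02, "ax": 0, "ay": 0, "az": 0, "jaw": 255},
    {"tx": 0, "ty": 0, "tz": 0, "ax": 0, "ay": 0, "az": 0, "jaw": 255}
  ]
}}

```text
time: 4.7
tool_pos: [0.5382, 0.2867, 0.0453]
tool_rot: [0.297, -0.128, 0.945, 0.041]
contact_force: [0.1, -0.0, -0.3]
gripper_width: -0.003
```

```bash
python3 - <<'E'
from k import *
p,R,s=cur();st()
S=grab('side');T=grab('top')
for d in(0,.019,.054):
  X=p-R.apply([0,0,d]);print(d,X,proj(S,X),proj(T,X))
a=T['color'][210:270,190:265,::-1];b=S['color'][165:225,265:340,::-1]
im=np.hstack([cv2.resize(a,(400,320),interpolation=2),cv2.resize(b,(400,320),interpolation=2)])
cv2.imwrite('pics/t6c.png',np.clip(im.astype(float)*1.6,0,255).astype(np.uint8))
E
```

```text
t 4.7 p [0.5382 0.2867 0.0453] q [ 0.2968 -0.1285  0.9454  0.0408] F [ 0.1 -0.  -0.3] w -0.003 j [ 0.41 -0.17  2.2  -0.16  0.51 -1.32]
0 [0.53819762 0.28667096 0.04532134] [291.57470811 194.25154645] [223.3737094  248.40226934]
0.019 [0.52773476 0.2837564  0.06091089] [288.4924898  190.89187987] [223.27876658 251.5439033 ]
0.054 [0.50846107 0.27838746 0.08962847] [282.68973567 184.56678631] [223.09823416 257.51767557]
```

View pics/t6c.png

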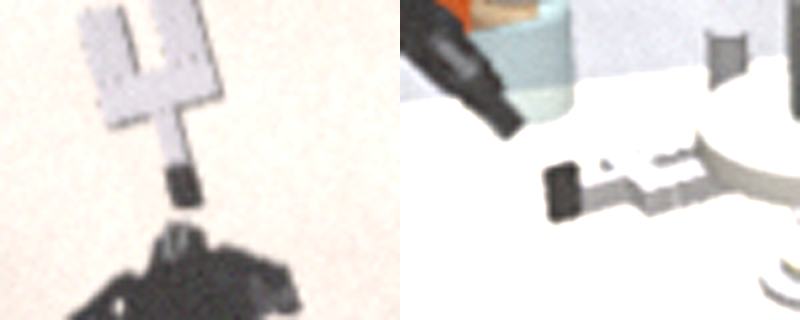

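```bash
python3 - <<'E'
from k import *
p,R,s=cur()
S=load('side');T=load('top')
for us,ut in(((286.4,189.5),(223.6,252.)),((287.,190.2),(223.6,251.3))):
  X,r=tri(S,us,T,ut);print(X,r,'tool-frame offset of seen tip from TCP mm',R.inv().apply(X-p)*1e3)
E
```

```text
[0.52320829 0.2817746  0.06802963] [0.00377713] tool-frame offset of seen tip from TCP mm [ -1.49367941  -0.44133807 -28.99142673]
[0.52535681 0.2824527  0.06480855] [0.00396484] tool-frame offset of seen tip from TCP mm [ -1.5104214   -0.36274707 -25.06143605]
```

```bash
python3 - <<'E'
from k import *
S=load('side');T=load('top')
a=T['color'][235:265,205:242,::-1];b=S['color'][178:208,272:309,::-1]
im=np.hstack([cv2.resize(a,(400,320),interpolation=2),cv2.resize(b,(400,320),interpolation=2)])
cv2.imwrite('pics/t7c.png',im)
E
```

```text
(no output)
```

View pics/t7c.png

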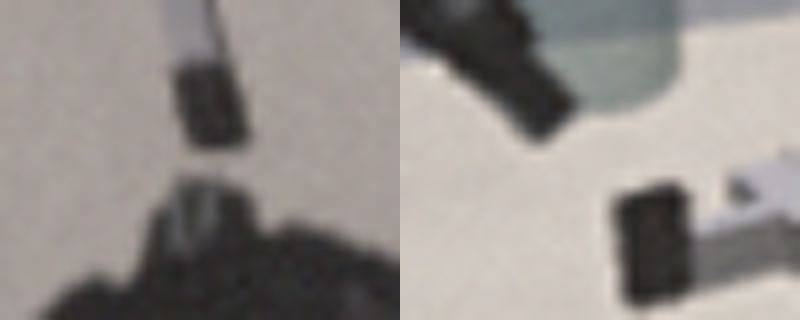

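```bash
python3 - <<'E'
from k import *
S=load('side');T=load('top')
print(proj(S,[.191,.595,.1985]),proj(T,[.191,.595,.1985]))
for d in(.013,.027,.04):print(d,proj(S,[.191,.595,.1985+d]))
a=cv2.imread('pics/side0.png')[60:140,140:220]
cv2.imwrite('pics/t8c.png',cv2.resize(a,(640,640),interpolation=2)[:600])
E
```

```text
[180.22413674 134.1528823 ] [ 89.06726804 377.57483019]
0.013 [179.60448721 130.72339435]
0.027 [178.93194815 127.00118606]
0.04 [178.30254009 123.5176889 ]
```

View pics/t8c.png

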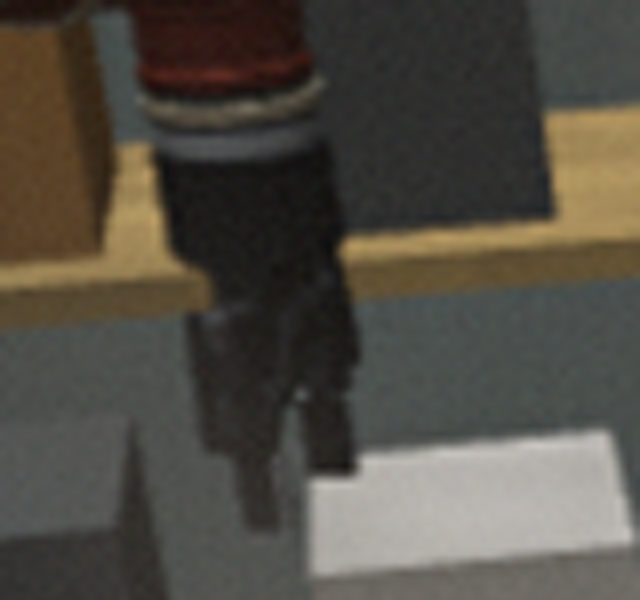

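```bash
sed -i 's/def tcp(g,R,back=0).*/def tcp(g,R,back=0): return np.array(g)+R.apply([0,0,.046-back])/' k.py; python3 - <<'E'
from k import *
p,R,s=cur()
R1=ori(195.5,35,R)
g=[.551,.291,.027]
plan(tcp(g,R1,.03),R1);plan(tcp(g,R1),R1)
E
```

```text
n 1 t(mm) [-2.3  1.  37.4] a(deg) [ 0.01 -0.29 -0.04] | total mm [-2.3  1.  37.4] deg 0.3
n 2 t(mm) [-1.2  0.5 33.7] a(deg) [ 0.01 -0.15 -0.02] | total mm [-2.4  1.  67.4] deg 0.3
```

Emit:
{"method": "move_arm", "body": {
  "rows": [
    {"tx": 0, "ty": 0, "tz": 0, "ax": 0, "ay": 0, "az": 0, "jaw": 60},
    {"tx": 0, "ty": 0, "tz": 0, "ax": 0, "ay": 0, "az": 0, "jaw": 60},
    {"tx": 0, "ty": 0, "tz": 0, "ax": 0, "ay": 0, "az": 0, "jaw": 60},
    {"tx": 0, "ty": 0, "tz": 0, "ax": 0, "ay": 0, "az": 0, "jaw": 60},
    {"tx": 0, "ty": 0, "tz": 0, "ax": 0, "ay": 0, "az": 0, "jaw": 60},
    {"tx": -0.001, "ty": 0, "tz": 0.015, "ax": 0, "ay": -0.1, "az": 0, "jaw": 60},
    {"tx": 0, "ty": 0, "tz": 0.015, "ax": 0, "ay": 0, "az": 0, "jaw": 60},
    {"tx": 0, "ty": 0, "tz": 0.012, "ax": 0, "ay": 0, "az": 0, "jaw": 60}
  ]
}}

```text
time: 5.6
tool_pos: [0.5628, 0.2931, 0.0068]
tool_rot: [0.296, -0.128, 0.946, 0.04]
contact_force: [-0.4, -0.3, 0.4]
gripper_width: 0.766
```

```bash
python3 - <<'E'
from k import *
p,R,s=cur();st()
R1=ori(195.5,35,R)
g=[.551,.291,.027]
plan(tcp(g,R1),R1)
E
```

```text
t 5.6 p [0.5628 0.2931 0.0068] q [ 0.296  -0.1284  0.9457  0.0403] F [-0.4 -0.3  0.4] w 0.766 j [ 0.4  -0.03  2.15 -0.18  0.42 -1.3 ]
n 1 t(mm) [-1.9  1.2 22.6] a(deg) [-0.   -0.24 -0.03] | total mm [-1.9  1.2 22.6] deg 0.2
```

Emit:
{"method": "move_arm", "body": {
  "rows": [
    {"tx": -0.001, "ty": 0.001, "tz": 0.01, "ax": 0, "ay": -0.2, "az": 0, "jaw": 60},
    {"tx": -0.001, "ty": 0, "tz": 0.008, "ax": 0, "ay": 0, "az": 0, "jaw": 60},
    {"tx": 0, "ty": 0, "tz": 0.003, "ax": 0, "ay": 0, "az": 0, "jaw": 60}
  ]
}}

```text
time: 5.9
tool_pos: [0.5762, 0.2976, -0.0116]
tool_rot: [0.297, -0.128, 0.945, 0.04]
contact_force: [-0.2, -0.0, -0.6]
gripper_width: 0.765
```

```bash
python3 - <<'E'
from k import *
p,R,s=cur();st()
R1=ori(195.5,35,R)
g=[.551,.291,.027]
plan(tcp(g,R1),R1)
S=grab('side');T=grab('top')
a=T['color'][225:265,200:250,::-1];b=S['color'][185:225,280:330,::-1]
cv2.imwrite('pics/t9c.png',np.hstack([cv2.resize(a,(400,320),interpolation=2),cv2.resize(b,(400,320),interpolation=2)]))
E
```

```text
t 5.9 p [ 0.5762  0.2976 -0.0116] q [ 0.2967 -0.1283  0.9455  0.0403] F [-0.2 -0.  -0.6] w 0.765 j [ 0.4   0.04  2.12 -0.2   0.38 -1.28]
n 1 t(mm) [-0.8  0.4 -0.6] a(deg) [-0.02 -0.16 -0.04] | total mm [-0.8  0.4 -0.6] deg 0.2
```

View pics/t9c.png

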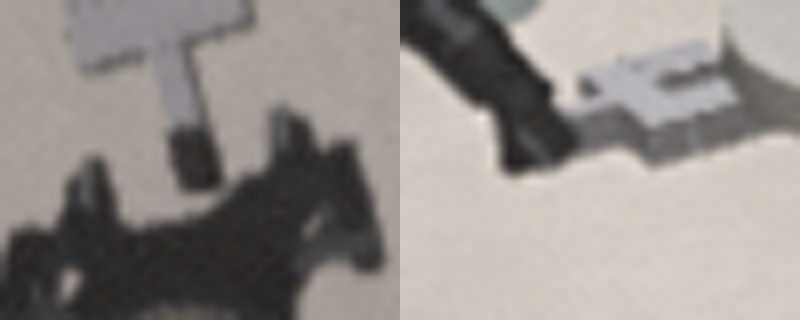

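The block (top px ≈ 224,244) now sits between the fingers. The reported TCP of z = -0.012 with no contact shows the reading lies about 27 mm beyond the real tips. I'm closing the gripper.

Emit:
{"method": "move_arm", "body": {
  "rows": [
    {"tx": 0, "ty": 0, "tz": 0, "ax": 0, "ay": 0, "az": 0, "jaw": 255},
    {"tx": 0, "ty": 0, "tz": 0, "ax": 0, "ay": 0, "az": 0, "jaw": 255},
    {"tx": 0, "ty": 0, "tz": 0, "ax": 0, "ay": 0, "az": 0, "jaw": 255},
    {"tx": 0, "ty": 0, "tz": 0, "ax": 0, "ay": 0, "az": 0, "jaw": 255},
    {"tx": 0, "ty": 0, "tz": 0, "ax": 0, "ay": 0, "az": 0, "jaw": 255},
    {"tx": 0, "ty": 0, "tz": 0, "ax": 0, "ay": 0, "az": 0, "jaw": 255},
    {"tx": 0, "ty": 0, "tz": 0, "ax": 0, "ay": 0, "az": 0, "jaw": 255}
  ]
}}

```text
time: 6.7
tool_pos: [0.5758, 0.2977, -0.0099]
tool_rot: [0.297, -0.128, 0.945, 0.041]
contact_force: [0.9, 0.6, -1.2]
gripper_width: 0.131
```

```bash
python3 - <<'E'
from k import *
p,R,s=cur();st()
np.savez('grasp_c.npz',p=p,q=R.as_quat())
E
```

```text
t 6.7 p [ 0.5758  0.2977 -0.0099] q [ 0.2975 -0.1283  0.9452  0.0406] F [ 0.9  0.6 -1.2] w 0.131 j [ 0.4   0.03  2.13 -0.2   0.38 -1.28]
```

```bash
cat >> k.py <<'E'
def objpose(tag,O,yaw,dyaw=0):
    d=np.load('grasp_%s.npz'%tag);Rg=Ro.from_quat(d['q']);Og=np.array(OG[tag]);
    z=Rg.as_matrix()[:,2];yaw0=np.degrees(np.arctan2(z[1],z[0]))
    Z=Ro.from_euler('z',yaw-yaw0,degrees=True)
    return np.array(O)+Z.apply(d['p']-Og), Z*Rg
def objnow(tag):
    d=np.load('grasp_%s.npz'%tag);Rg=Ro.from_quat(d['q']);Og=np.array(OG[tag])
    p,R,_=cur(); D=R*Rg.inv(); O=p+D.apply(Og-d['p']); z=R.as_matrix()[:,2]
    print(tag,'origin now',O.round(4),'yaw',np.degrees(np.arctan2(z[1],z[0])).round(1),'tiltvec',D.apply([0,0,1]).round(3))
OG={'c':[.6262,.3118,0.]}
STEM=np.array([.6485,.002])
def home(tag,yaw,back,z):
    a=np.radians(yaw);return objpose(tag,[STEM[0]-back*np.cos(a),STEM[1]-back*np.sin(a),z],yaw)
E
python3 - <<'E'
from k import *
objnow('c')
p1,R1=objpose('c',[.6262,.3118,.09],15.5)
plan(p1,R1,3)
p2,R2=home('c',-40,.14,.09);plan(p2,R2,10,p1,R1)
E
```

```text
c origin now [0.6262 0.3118 0.    ] yaw 15.5 tiltvec [0. 0. 1.]
n 3 t(mm) [-17.2   0.  -24.6] a(deg) [-0.  0. -0.] | total mm [-51.6   0.  -73.8] deg 0.0
n 10 t(mm) [  3.9 -18.9  -2.7] a(deg) [ 3.18 -0.    4.55] | total mm [  96.7 -146.   -67.6] deg 55.5
```

Emit:
{"method": "move_arm", "body": {
  "rows": [
    {"tx": -0.008, "ty": 0, "tz": -0.012, "ax": 0, "ay": 0, "az": 0, "jaw": 255},
    {"tx": -0.0172, "ty": 0, "tz": -0.0246, "ax": 0, "ay": 0, "az": 0, "jaw": 255},
    {"tx": -0.0172, "ty": 0, "tz": -0.0246, "ax": 0, "ay": 0, "az": 0, "jaw": 255},
    {"tx": -0.008, "ty": 0, "tz": -0.012, "ax": 0, "ay": 0, "az": 0, "jaw": 255}
  ]
}}

```text
time: 7.1
tool_pos: [0.57, 0.2951, 0.0734]
tool_rot: [0.29, -0.129, 0.948, 0.038]
contact_force: [0.4, 0.1, -1.7]
gripper_width: 0.123
```

```bash
python3 - <<'E'
from k import *
st();objnow('c')
p2,R2=home('c',-40,.14,.09);plan(p2,R2,10)
E
```

```text
t 7.1 p [0.57   0.2951 0.0734] q [ 0.2899 -0.1287  0.9476  0.0385] F [ 0.4  0.1 -1.7] w 0.123 j [ 0.4  -0.13  2.11 -0.13  0.58 -1.35]
c origin now [0.6205 0.3093 0.0824] yaw 15.3 tiltvec [0.015 0.006 1.   ]
n 10 t(mm) [  3.1 -18.6  -2.9] a(deg) [ 3.13 -0.08  4.58] | total mm [  88.8 -145.2  -67.8] deg 55.5
```

Emit:
{"method": "move_arm", "body": {
  "rows": [
    {"tx": 0.0031, "ty": -0.0186, "tz": -0.0029, "ax": 3.13, "ay": -0.08, "az": 4.58, "jaw": 255},
    {"tx": 0.0031, "ty": -0.0186, "tz": -0.0029, "ax": 3.13, "ay": -0.08, "az": 4.58, "jaw": 255},
    {"tx": 0.0031, "ty": -0.0186, "tz": -0.0029, "ax": 3.13, "ay": -0.08, "az": 4.58, "jaw": 255},
    {"tx": 0.0031, "ty": -0.0186, "tz": -0.0029, "ax": 3.13, "ay": -0.08, "az": 4.58, "jaw": 255},
    {"tx": 0.0031, "ty": -0.0186, "tz": -0.0029, "ax": 3.13, "ay": -0.08, "az": 4.58, "jaw": 255}
  ]
}}

```text
time: 7.6
tool_pos: [0.5552, 0.1986, 0.0792]
tool_rot: [0.295, 0.112, 0.948, -0.035]
contact_force: [-0.6, 0.1, -1.8]
gripper_width: 0.125
```

```bash
python3 - <<'E'
from k import *
st();objnow('c')
p2,R2=home('c',-40,.14,.07);plan(p2,R2)
E
```

```text
t 7.6 p [0.5552 0.1986 0.0792] q [ 0.2952  0.1121  0.9482 -0.0348] F [-0.6  0.1 -1.8] w 0.125 j [ 0.39 -0.19  2.15 -0.52  0.74 -0.63]
c origin now [0.6062 0.1866 0.0887] yaw -13.5 tiltvec [ 0.006 -0.001  1.   ]
n 4 t(mm) [  7.  -22.3   1. ] a(deg) [ 3.78 -0.09  5.45] | total mm [ 40.1 -83.7  -4.5] deg 26.5
```

Emit:
{"method": "move_arm", "body": {
  "rows": [
    {"tx": 0.007, "ty": -0.0223, "tz": 0.001, "ax": 3.78, "ay": -0.09, "az": 5.45, "jaw": 255},
    {"tx": 0.007, "ty": -0.0223, "tz": 0.001, "ax": 3.78, "ay": -0.09, "az": 5.45, "jaw": 255},
    {"tx": 0.007, "ty": -0.0223, "tz": 0.001, "ax": 3.78, "ay": -0.09, "az": 5.45, "jaw": 255}
  ]
}}

```text
time: 7.9
tool_pos: [0.5155, 0.1391, 0.064]
tool_rot: [0.286, 0.282, 0.912, -0.087]
contact_force: [0.4, 0.8, -1.6]
gripper_width: 0.125
```

```bash
python3 - <<'E'
from k import *
st();objnow('c')
p2,R2=home('c',-40,.14,.045);plan(p2,R2)
E
```

```text
t 7.9 p [0.5155 0.1391 0.064 ] q [ 0.2863  0.2815  0.9117 -0.0875] F [ 0.4  0.8 -1.6] w 0.125 j [ 0.41 -0.2   2.19 -0.66  0.91 -0.22]
c origin now [0.5588 0.1097 0.0738] yaw -34.2 tiltvec [ 0.001 -0.002  1.   ]
n 1 t(mm) [ 19.9 -19.4  21.2] a(deg) [ 3.34 -0.11  4.65] | total mm [ 19.9 -19.4  21.2] deg 5.7
```

Emit:
{"method": "move_arm", "body": {
  "rows": [
    {"tx": 0.01, "ty": -0.01, "tz": 0.011, "ax": 1.7, "ay": -0.05, "az": 2.3, "jaw": 255},
    {"tx": 0.007, "ty": -0.007, "tz": 0.007, "ax": 1.2, "ay": -0.05, "az": 1.6, "jaw": 255}
  ]
}}

```text
time: 8.1
tool_pos: [0.5011, 0.1268, 0.0384]
tool_rot: [0.282, 0.322, 0.898, -0.101]
contact_force: [-0.4, -0.5, -2.0]
gripper_width: 0.125
```

```bash
python3 - <<'E'
from k import *
st();objnow('c')
p2,R2=home('c',-40,.14,.042);plan(p2,R2)
S=grab('side','s10.png');T=grab('top','t10.png')
a=T['color'][150:250,250:375,::-1];b=S['color'][160:280,270:420,::-1]
cv2.imwrite('pics/t10c.png',np.hstack([cv2.resize(a,(400,320),interpolation=2),cv2.resize(b,(400,320),interpolation=2)]))
E
```

```text
t 8.1 p [0.5011 0.1268 0.0384] q [ 0.2822  0.3223  0.8979 -0.1012] F [-0.4 -0.5 -2. ] w 0.125 j [ 0.41 -0.16  2.21 -0.7   0.92 -0.08]
c origin now [0.5416 0.0936 0.0482] yaw -39.5 tiltvec [ 0.001 -0.001  1.   ]
n 1 t(mm) [ 3.  -1.   5.6] a(deg) [ 0.3  -0.06  0.44] | total mm [ 3.  -1.   5.6] deg 0.5
```

View pics/t10c.png

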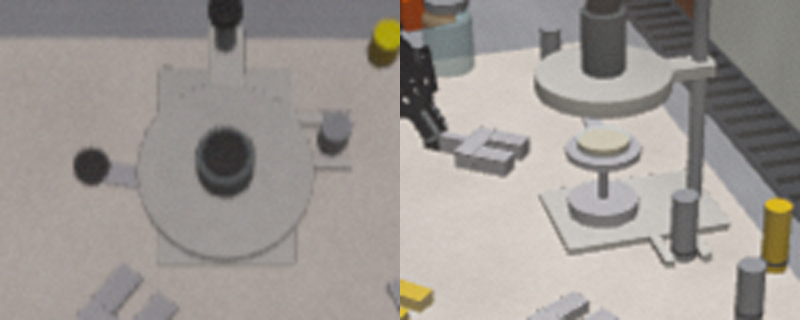

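```bash
cat >> k.py <<'E'
def corners(tag,th):
    d=np.load('grasp_%s.npz'%tag);Rg=Ro.from_quat(d['q']);Og=np.array(OG[tag])
    z=Rg.as_matrix()[:,2];y0=np.arctan2(z[1],z[0]);Z0=Ro.from_euler('z',y0)
    p,R,_=cur(); D=R*Rg.inv()
    return [p+D.apply(Og+Z0.apply([x*1e-3,y*1e-3,th])-d['p']) for x,y in((33,33),(33,9),(-9,9),(-9,-9),(33,-9),(33,-33),(-33,-33),(-33,33))]
def overlay(tag,th,fn,tb,sb,extra=[]):
    o=[]
    for f,(x,y,w,h) in((load('top'),tb),(load('side'),sb)):
        s=400/w; im=cv2.resize(f['color'][y:y+h,x:x+w,::-1],None,fx=s,fy=s,interpolation=2)
        im=cv2.resize(im,(400,int(h*s)))
        P=[(proj(f,c)-[x-.5,y-.5])*s for c in corners(tag,th)]
        for q in P: cv2.circle(im,tuple(int(v) for v in q.round()),2,(0,0,255),-1)
        for e in extra: cv2.circle(im,tuple(int(v) for v in ((proj(f,e)-[x-.5,y-.5])*s).round()),2,(255,0,0),-1)
        o.append(im)
    h=min(a.shape[0] for a in o); cv2.imwrite('pics/'+fn,np.hstack([a[:h] for a in o]))
E
python3 - <<'E'
from k import *
grab('side');grab('top')
overlay('c',.022,'o1.png',(265,220,50,40),(280,195,60,48))
E
```

```text
(no output)
```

View pics/o1.png

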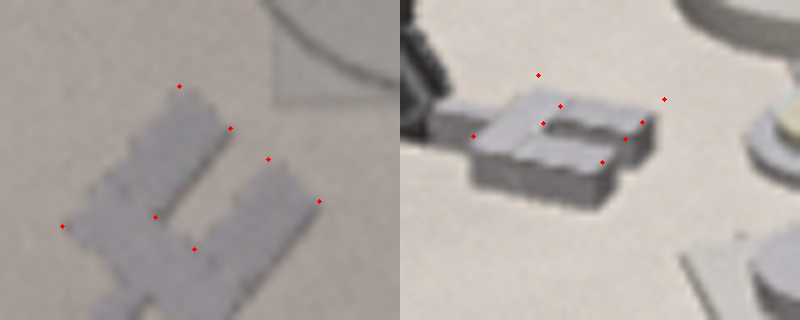

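```bash
python3 - <<'E'
from h import *
S=load('side');T=load('top')
cv2.imwrite('pics/z1.png',cv2.resize(S['color'][203:230,283:323,::-1],(800,540),interpolation=2))
cv2.imwrite('pics/z2.png',cv2.resize(T['color'][226:266,266:316,::-1],(750,600),interpolation=2))
E
```

```text
(no output)
```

View pics/z1.png

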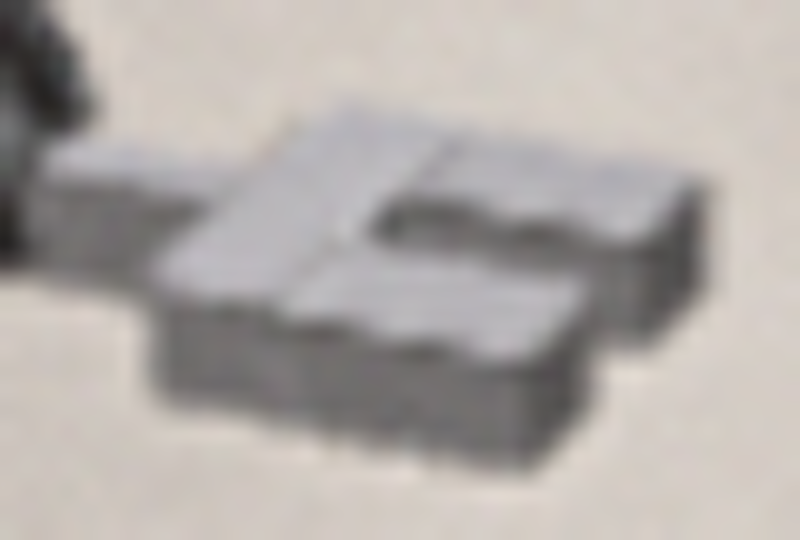

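View pics/z2.png

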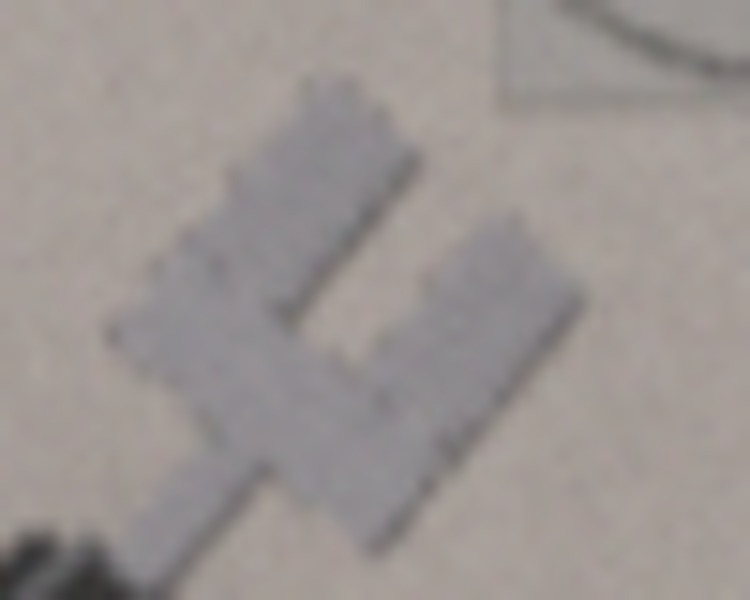

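```bash
python3 - <<'E'
from k import *
S=load('side');T=load('top')
s=lambda x,y:(283+x/20-.5,203+y/20-.5);t=lambda x,y:(266+x/15-.5,226+y/15-.5)
C=corners('c',.022)
for n,a,b,i in(('FL',(706,180),(318,75),0),('FR',(530,358),(583,298),5),('BL',(340,98),(108,335),7),('BR',(155,288),(373,548),6)):
    X,r=tri(S,s(*a),T,t(*b));print(n,X.round(4),r,'pred',C[i].round(4),'diff mm',((X-C[i])*1e3).round(1))
objnow('c')
E
```

```text
FL [0.5876 0.1004 0.0642] [0.00271244] pred [0.5895 0.0991 0.0716] diff mm [-1.9  1.3 -7.4]
FR [0.5456 0.0484 0.0662] [0.00059732] pred [0.5477 0.048  0.0716] diff mm [-2.   0.4 -5.4]
BL [0.5371 0.1401 0.0667] [0.00202944] pred [0.5384 0.1408 0.0716] diff mm [-1.3 -0.8 -4.9]
BR [0.4966 0.0886 0.0654] [0.00159985] pred [0.4966 0.0898 0.0716] diff mm [-0.  -1.1 -6.2]
c origin now [0.543  0.0944 0.0496] yaw -39.2 tiltvec [-0.    -0.001  1.   ]
```

```bash
sed -i "s/^OG=.*/OG={'c':[.6254,.3107,-.0055]}/" k.py; python3 - <<'E'
from k import *
objnow('c')
p1,R1=home('c',-40,.13,.040);plan(p1,R1,1)
p2,R2=home('c',-40,.05,.040);plan(p2,R2,4,p1,R1)
E
```

```text
c origin now [0.5417 0.0944 0.0441] yaw -39.2 tiltvec [-0.    -0.001  1.   ]
n 1 t(mm) [-6.9 -1.6  9.8] a(deg) [ 0.45 -0.    0.58] | total mm [-6.9 -1.6  9.8] deg 0.7
n 4 t(mm) [-16.4   0.   11.5] a(deg) [0. 0. 0.] | total mm [-65.6   0.   45.8] deg 0.0
```

Emit:
{"method": "move_arm", "body": {
  "rows": [
    {"tx": -0.0069, "ty": -0.0016, "tz": 0.0098, "ax": 0.4, "ay": 0, "az": 0.5, "jaw": 255},
    {"tx": -0.012, "ty": 0, "tz": 0.0085, "ax": 0, "ay": 0, "az": 0, "jaw": 255},
    {"tx": -0.012, "ty": 0, "tz": 0.0085, "ax": 0, "ay": 0, "az": 0, "jaw": 255}
  ]
}}

```text
time: 8.6
tool_pos: [0.536, 0.1002, 0.0373]
tool_rot: [0.284, 0.325, 0.897, -0.101]
contact_force: [0.2, -0.1, -1.2]
gripper_width: 0.126
```

```bash
python3 - <<'E'
from k import *
st();objnow('c')
p2,R2=home('c',-40,.055,.040);plan(p2,R2)
E
```

```text
t 8.6 p [0.536  0.1002 0.0373] q [ 0.2837  0.3247  0.8966 -0.1007] F [ 0.2 -0.1 -1.2] w 0.126 j [ 0.33 -0.12  2.17 -0.7   0.87 -0.14]
c origin now [0.575  0.0669 0.0418] yaw -39.5 tiltvec [-0.003 -0.001  1.   ]
n 1 t(mm) [-34.3  -2.4  26.1] a(deg) [0.31 0.09 0.12] | total mm [-34.3  -2.4  26.1] deg 0.3
```

Emit:
{"method": "move_arm", "body": {
  "rows": [
    {"tx": -0.014, "ty": -0.0014, "tz": 0.0107, "ax": 0.2, "ay": 0.05, "az": 0.1, "jaw": 255},
    {"tx": -0.012, "ty": -0.001, "tz": 0.0093, "ax": 0.1, "ay": 0, "az": 0, "jaw": 255},
    {"tx": 0, "ty": 0, "tz": 0, "ax": 0, "ay": 0, "az": 0, "jaw": 255}
  ]
}}

```text
time: 8.9
tool_pos: [0.5652, 0.0729, 0.0381]
tool_rot: [0.284, 0.328, 0.895, -0.103]
contact_force: [-0.1, 0.4, -1.7]
gripper_width: 0.124
```

```bash
python3 - <<'E'
from k import *
st();objnow('c')
p2,R2=home('c',-40,.0,.040);plan(p2,R2)
grab('side');grab('top')
overlay('c',.022,'o2.png',(265,190,80,64),(305,190,60,48),[[*STEM,.03]])
E
```

```text
t 8.9 p [0.5652 0.0729 0.0381] q [ 0.284   0.3281  0.8951 -0.1026] F [-0.1  0.4 -1.7] w 0.124 j [ 0.26 -0.08  2.14 -0.69  0.83 -0.2 ]
c origin now [0.6039 0.0393 0.0426] yaw -40.0 tiltvec [-0.004  0.     1.   ]
n 2 t(mm) [-23.1   0.   17.7] a(deg) [ 0.    0.1  -0.12] | total mm [-46.1   0.1  35.4] deg 0.3
```

View pics/o2.png

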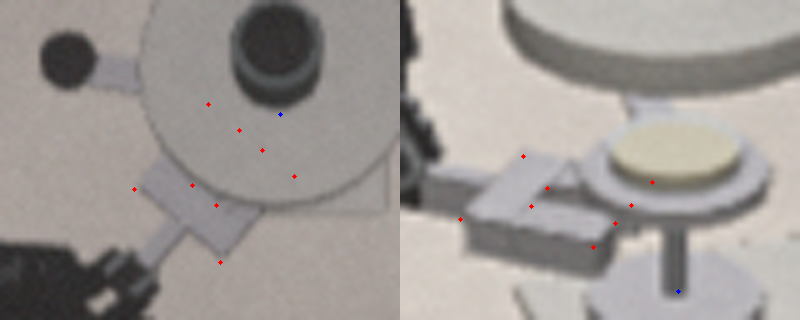

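Emit:
{"method": "move_arm", "body": {
  "rows": [
    {"tx": -0.0115, "ty": 0, "tz": 0.0088, "ax": 0, "ay": 0, "az": 0, "jaw": 255},
    {"tx": -0.0115, "ty": 0, "tz": 0.0088, "ax": 0, "ay": 0, "az": 0, "jaw": 255},
    {"tx": -0.0085, "ty": 0, "tz": 0.0066, "ax": 0, "ay": 0.1, "az": -0.1, "jaw": 255}
  ]
}}

```text
time: 9.3
tool_pos: [0.5954, 0.0478, 0.0354]
tool_rot: [0.283, 0.326, 0.896, -0.102]
contact_force: [-0.1, 0.8, -0.7]
gripper_width: 0.123
```

```bash
python3 - <<'E'
from k import *
st();objnow('c')
p2,R2=home('c',-40,.0,.040);plan(p2,R2)
E
```

```text
t 9.3 p [0.5954 0.0478 0.0354] q [ 0.2826  0.3256  0.8965 -0.1022] F [-0.1  0.8 -0.7] w 0.123 j [ 0.19 -0.03  2.09 -0.68  0.78 -0.27]
c origin now [0.6342 0.0144 0.0398] yaw -39.8 tiltvec [-0.001 -0.     1.   ]
n 1 t(mm) [-15.6  -0.2  10.6] a(deg) [0.09 0.03 0.08] | total mm [-15.6  -0.2  10.6] deg 0.1
```

Emit:
{"method": "move_arm", "body": {
  "rows": [
    {"tx": -0.008, "ty": 0, "tz": 0.0055, "ax": 0, "ay": 0, "az": 0, "jaw": 255},
    {"tx": -0.006, "ty": 0, "tz": 0.004, "ax": 0, "ay": 0, "az": 0, "jaw": 255},
    {"tx": 0, "ty": 0, "tz": 0, "ax": 0, "ay": 0, "az": 0, "jaw": 255}
  ]
}}

```text
time: 9.6
tool_pos: [0.6106, 0.0346, 0.0357]
tool_rot: [0.282, 0.326, 0.896, -0.102]
contact_force: [1.3, -0.7, -2.1]
gripper_width: 0.122
```

```bash
python3 - <<'E'
from k import *
st();objnow('c')
p2,R2=home('c',-40,.0,.030);plan(p2,R2)
grab('side');grab('top')
overlay('c',.022,'o3.png',(265,190,80,64),(310,185,60,48),[[*STEM,.03]])
E
```

```text
t 9.6 p [0.6106 0.0346 0.0357] q [ 0.2825  0.3264  0.8962 -0.1024] F [ 1.3 -0.7 -2.1] w 0.122 j [ 0.16 -0.    2.07 -0.67  0.77 -0.3 ]
c origin now [0.6494 0.0012 0.0401] yaw -39.9 tiltvec [-0.001 -0.     1.   ]
n 1 t(mm) [6.8 0.  7.5] a(deg) [ 0.03  0.03 -0.  ] | total mm [6.8 0.  7.5] deg 0.0
```

View pics/o3.png

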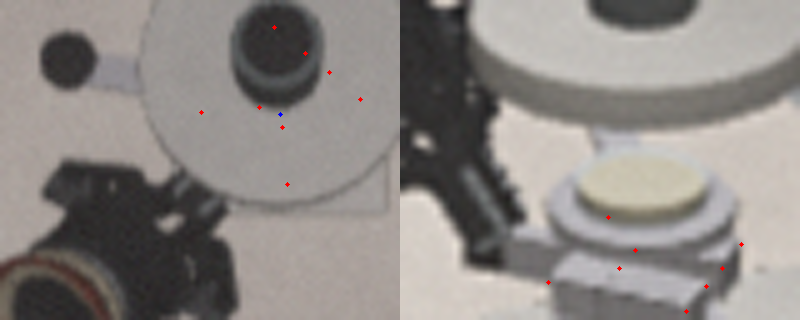

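Emit:
{"method": "move_arm", "body": {
  "rows": [
    {"tx": 0.003, "ty": 0, "tz": 0.0038, "ax": 0, "ay": 0, "az": 0, "jaw": 255},
    {"tx": 0.0025, "ty": 0, "tz": 0.003, "ax": 0, "ay": 0, "az": 0, "jaw": 255},
    {"tx": 0, "ty": 0, "tz": 0, "ax": 0, "ay": 0, "az": 0, "jaw": 255}
  ]
}}

```text
time: 10.0
tool_pos: [0.6088, 0.0363, 0.0258]
tool_rot: [0.282, 0.325, 0.897, -0.102]
contact_force: [0.6, 0.0, -1.5]
gripper_width: 0.122
```

```bash
python3 - <<'E'
from k import *
st();objnow('c')
p2,R2=home('c',-40,.0,.030);plan(p2,R2)
E
```

```text
t 10.0 p [0.6088 0.0363 0.0258] q [ 0.2823  0.3255  0.8966 -0.1024] F [ 0.6  0.  -1.5] w 0.122 j [ 0.16  0.01  2.07 -0.68  0.75 -0.28]
c origin now [0.6477 0.0029 0.0302] yaw -39.9 tiltvec [-0.  0.  1.]
n 1 t(mm) [-0.9 -0.   0.8] a(deg) [0.07 0.01 0.11] | total mm [-0.9 -0.   0.8] deg 0.1
```

Emit:
{"method": "move_arm", "body": {
  "rows": [
    {"tx": 0.0002, "ty": 0, "tz": 0.002, "ax": 0, "ay": 0, "az": 0, "jaw": 255},
    {"tx": 0, "ty": 0, "tz": 0, "ax": 0, "ay": 0, "az": 0, "jaw": 255}
  ]
}}

```text
time: 10.2
tool_pos: [0.6091, 0.036, 0.0234]
tool_rot: [0.282, 0.325, 0.897, -0.102]
contact_force: [-1.2, -0.0, -1.5]
gripper_width: 0.122
```

```bash
python3 - <<'E'
from k import *
st();objnow('c')
E
```

```text
t 10.2 p [0.6091 0.036  0.0234] q [ 0.282   0.325   0.8968 -0.1024] F [-1.2 -0.  -1.5] w 0.122 j [ 0.16  0.02  2.07 -0.69  0.75 -0.28]
c origin now [0.648  0.0026 0.0278] yaw -39.9 tiltvec [0.001 0.    1.   ]
```

Emit:
{"method": "move_arm", "body": {
  "rows": [
    {"tx": 0.0009, "ty": 0, "tz": 0.0013, "ax": 0, "ay": 0, "az": 0, "jaw": 255},
    {"tx": 0, "ty": 0, "tz": 0, "ax": 0, "ay": 0, "az": 0, "jaw": 255}
  ]
}}

```text
time: 10.4
tool_pos: [0.6092, 0.0361, 0.0218]
tool_rot: [0.282, 0.325, 0.897, -0.102]
contact_force: [0.2, -0.5, -1.1]
gripper_width: 0.127
```

```bash
python3 - <<'E'
from k import *
st();objnow('c')
S=grab('side')
cv2.imwrite('pics/z3.png',cv2.resize(S['color'][200:250,310:380,::-1],(700,500),interpolation=2))
E
```

```text
t 10.4 p [0.6092 0.0361 0.0218] q [ 0.2821  0.3249  0.8968 -0.1024] F [ 0.2 -0.5 -1.1] w 0.127 j [ 0.16  0.02  2.07 -0.69  0.75 -0.27]
c origin now [0.6481 0.0027 0.0261] yaw -39.9 tiltvec [0.001 0.    1.   ]
```

View pics/z3.png

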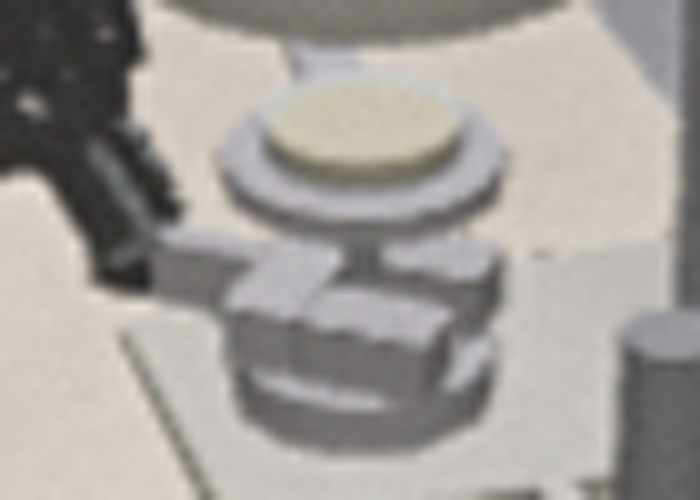

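```bash
python3 - <<'E'
from k import *
S=load('side')
a=np.radians(-40);M=np.array([[np.cos(a),-np.sin(a)],[np.sin(a),np.cos(a)]])
for nm,c in(('FR',(.033,-.033)),('BR',(-.033,-.033)),('FL',(.033,.033))):
  for z in(.03,.034,.038): 
    q=proj(S,[*(STEM+M@c),z]);q2=proj(S,[*(STEM+M@c),z+.022]);print(nm,z,((q-[309.5,199.5])*10).round(),((q2-[309.5,199.5])*10).round())
E
```

```text
FR 0.03 [426. 411.] [427. 346.]
FR 0.034 [426. 399.] [427. 334.]
FR 0.038 [427. 387.] [427. 323.]
BR 0.03 [222. 366.] [221. 302.]
BR 0.034 [222. 354.] [221. 291.]
BR 0.038 [222. 343.] [221. 279.]
FL 0.03 [509. 308.] [510. 245.]
FL 0.034 [509. 296.] [510. 233.]
FL 0.038 [509. 285.] [510. 222.]
```

Emit:
{"method": "move_arm", "body": {
  "rows": [
    {"tx": 0.0009, "ty": 0, "tz": 0.0013, "ax": 0, "ay": 0, "az": 0, "jaw": 255},
    {"tx": 0.0006, "ty": 0, "tz": 0.0008, "ax": 0, "ay": 0, "az": 0, "jaw": 255}
  ]
}}

```text
time: 10.65
tool_pos: [0.6099, 0.0361, 0.0201]
tool_rot: [0.283, 0.325, 0.897, -0.102]
contact_force: [-2.0, 0.4, 1.5]
gripper_width: 0.127
```

```bash
python3 - <<'E'
from k import *
st();objnow('c')
E
```

```text
t 10.65 p [0.6099 0.0361 0.0201] q [ 0.2829  0.3249  0.8966 -0.1022] F [-2.   0.4  1.5] w 0.127 j [ 0.16  0.02  2.07 -0.69  0.74 -0.27]
c origin now [0.6488 0.0028 0.0246] yaw -39.8 tiltvec [-0.001  0.001  1.   ]
```

Emit:
{"method": "move_arm", "body": {
  "rows": [
    {"tx": 0, "ty": 0, "tz": 0, "ax": 0, "ay": 0, "az": 0, "jaw": 100},
    {"tx": 0, "ty": 0, "tz": 0, "ax": 0, "ay": 0, "az": 0, "jaw": 100},
    {"tx": 0, "ty": 0, "tz": 0, "ax": 0, "ay": 0, "az": 0, "jaw": 100},
    {"tx": 0, "ty": 0, "tz": 0, "ax": 0, "ay": 0, "az": 0, "jaw": 100},
    {"tx": 0, "ty": 0, "tz": -0.015, "ax": 0, "ay": 0, "az": 0, "jaw": 100},
    {"tx": 0, "ty": 0, "tz": -0.03, "ax": 0, "ay": 0, "az": 0, "jaw": 100},
    {"tx": 0, "ty": 0, "tz": -0.03, "ax": 0, "ay": 0, "az": 0, "jaw": 100},
    {"tx": 0, "ty": 0, "tz": -0.03, "ax": 0, "ay": 0, "az": 0, "jaw": 100}
  ]
}}

```text
time: 11.45
tool_pos: [0.5616, 0.0737, 0.1056]
tool_rot: [0.281, 0.325, 0.897, -0.104]
contact_force: [0.7, 0.4, 0.2]
gripper_width: 0.606
```

```bash
python3 - <<'E'
from k import *
st()
S=grab('side');T=grab('top')
cv2.imwrite('pics/z4.png',np.hstack([cv2.resize(S['color'][200:250,310:380,::-1],(490,350),interpolation=2),cv2.resize(T['color'][190:250,260:312,::-1],(303,350),interpolation=2)]))
E
```

```text
t 11.45 p [0.5616 0.0737 0.1056] q [ 0.2807  0.3254  0.8969 -0.1042] F [0.7 0.4 0.2] w 0.606 j [ 0.26 -0.2   2.11 -0.61  0.95 -0.32]
```

View pics/z4.png

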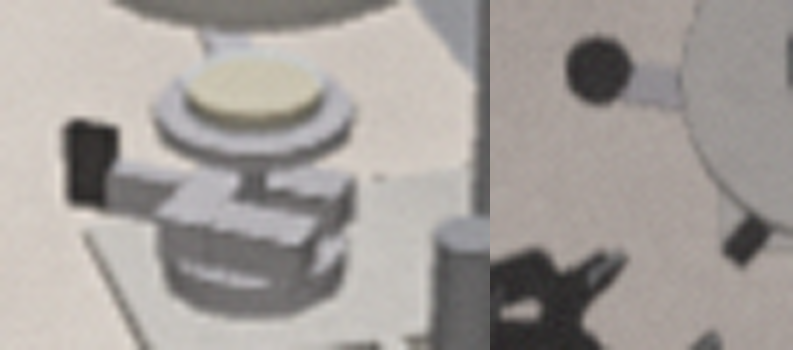

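```bash
python3 - <<'E'
from k import *
S=load('side');T=load('top')
def blob(f,x,y,w,h,thr=90):
    g=f['color'][y:y+h,x:x+w].max(2).astype(float); g=cv2.resize(g,None,fx=8,fy=8,interpolation=cv2.INTER_CUBIC)
    m=(g<thr).astype(np.uint8); n,l,st,c=cv2.connectedComponentsWithStats(m); k=1+np.argmax(st[1:,4]); return c[k]/8+[x-.5+1/16,y-.5+1/16], st[k,4]/64, st[k,:4]/8
us,A,b1=blob(S,315,212,12,20,85);ut,B,b2=blob(T,297,224,12,14,85)
X,r=tri(S,us,T,ut);print(us,A,ut,B,X,r,ray(T,*ut,.049),ray(S,*us,.049))
v=X[:2]-STEM;print('dist from stem',np.linalg.norm(v),'ang',np.degrees(np.arctan2(v[1],v[0])))
E
```

```text
[322.46072654 222.62817506] 68.28125 [303.69976559 230.63821958] 35.828125 [0.58930876 0.05141289 0.0500566 ] [0.00231711] [0.59105937 0.05116653 0.049     ] [0.58808198 0.05323355 0.049     ]
dist from stem 0.07710535385083485 ang 140.14484682657027
```

```bash
python3 - <<'E'
from k import *
p,R,s=cur()
R1=ori(208,35,R);g=[.4887,-.230,.027]
p0=p+R.apply([0,0,-.04]);
pm=np.array([.42,-.2,.20]);plan(pm,R1,None,p0,R);print(tcp(g,R1,.08))
E
```

```text
n 9 t(mm) [  3.6 -36.2 -10.4] a(deg) [-4.32  0.02 -6.17] | total mm [-105.9 -303.7    3.3] deg 67.8
[ 0.47148111 -0.23915545  0.05485117]
```

Emit:
{"method": "move_arm", "body": {
  "rows": [
    {"tx": 0, "ty": 0, "tz": -0.04, "ax": 0, "ay": 0, "az": 0, "jaw": 60},
    {"tx": 0.0036, "ty": -0.0362, "tz": -0.0104, "ax": -4.32, "ay": 0, "az": -6.17, "jaw": 60},
    {"tx": 0.0036, "ty": -0.0362, "tz": -0.0104, "ax": -4.32, "ay": 0, "az": -6.17, "jaw": 60},
    {"tx": 0.0036, "ty": -0.0362, "tz": -0.0104, "ax": -4.32, "ay": 0, "az": -6.17, "jaw": 60},
    {"tx": 0.0036, "ty": -0.0362, "tz": -0.0104, "ax": -4.32, "ay": 0, "az": -6.17, "jaw": 60},
    {"tx": 0.0036, "ty": -0.0362, "tz": -0.0104, "ax": -4.32, "ay": 0, "az": -6.17, "jaw": 60}
  ]
}}

```text
time: 12.15
tool_pos: [0.4556, -0.0049, 0.161]
tool_rot: [0.284, 0.116, 0.951, -0.035]
contact_force: [0.2, -1.8, -0.2]
gripper_width: 0.764
```

```bash
python3 - <<'E'
from k import *
p,R,s=cur();st()
R1=ori(208,35,R)
pm=np.array([.42,-.22,.18]);plan(pm,R1)
E
```

```text
t 12.15 p [ 0.4556 -0.0049  0.161 ] q [ 0.2842  0.116   0.9511 -0.0351] F [ 0.2 -1.8 -0.2] w 0.764 j [-0.13 -0.88  2.44 -0.07  1.01 -1.44]
n 6 t(mm) [  5.1 -36.2  -7.3] a(deg) [-3.93 -0.28 -5.78] | total mm [ -24.7 -217.3   -6.3] deg 42.0
```

```bash
python3 - <<'E'
from k import *
p,R,s=cur()
R1=ori(208,35,R)
pm=np.array([.455,-.245,.13]);plan(pm,R1,6)
E
```

```text
n 6 t(mm) [  5.  -40.8   2.8] a(deg) [-3.93 -0.28 -5.78] | total mm [ -30.6 -233.1   57.5] deg 42.0
```

Emit:
{"method": "move_arm", "body": {
  "rows": [
    {"tx": 0.005, "ty": -0.0408, "tz": 0.0028, "ax": -3.9, "ay": -0.28, "az": -5.8, "jaw": 60},
    {"tx": 0.005, "ty": -0.0408, "tz": 0.0028, "ax": -3.9, "ay": -0.28, "az": -5.8, "jaw": 60},
    {"tx": 0.005, "ty": -0.0408, "tz": 0.0028, "ax": -3.9, "ay": -0.28, "az": -5.8, "jaw": 60},
    {"tx": 0.005, "ty": -0.0408, "tz": 0.0028, "ax": -3.9, "ay": -0.28, "az": -5.8, "jaw": 60},
    {"tx": 0.005, "ty": -0.0408, "tz": 0.0028, "ax": -3.9, "ay": -0.28, "az": -5.8, "jaw": 60}
  ]
}}

```text
time: 12.65
tool_pos: [0.4328, -0.1269, 0.1392]
tool_rot: [0.275, -0.055, 0.96, 0.019]
contact_force: [0.8, 0.1, 0.5]
gripper_width: 0.763
```

```bash
python3 - <<'E'
from k import *
p,R,s=cur();st()
R1=ori(208,35,R);g=[.4887,-.230,.027]
plan(tcp(g,R1,.08),R1,2)
plan(tcp(g,R1,.03),R1,2,tcp(g,R1,.08),R1)
E
```

```text
t 12.65 p [ 0.4328 -0.1269  0.1392] q [ 0.2747 -0.0546  0.9598  0.0194] F [0.8 0.1 0.5] w 0.763 j [-0.75 -0.8   2.43  0.46  1.17 -2.54]
n 2 t(mm) [ 16.4 -59.5  39.1] a(deg) [-5.72 -1.46 -9.02] | total mm [  22.6 -116.6   84.3] deg 21.6
n 2 t(mm) [ 0.  0. 25.] a(deg) [0. 0. 0.] | total mm [ 0.  0. 50.] deg 0.0
```

Emit:
{"method": "move_arm", "body": {
  "rows": [
    {"tx": 0, "ty": 0, "tz": 0, "ax": 0, "ay": 0, "az": 8.5, "jaw": 60},
    {"tx": 0, "ty": 0, "tz": 0, "ax": 0, "ay": 0, "az": 8.5, "jaw": 60},
    {"tx": 0, "ty": 0, "tz": 0, "ax": 0, "ay": 0, "az": 8.5, "jaw": 60},
    {"tx": 0, "ty": 0, "tz": 0, "ax": 0, "ay": 0, "az": 8.5, "jaw": 60},
    {"tx": 0, "ty": 0, "tz": 0, "ax": 0, "ay": 0, "az": 8.5, "jaw": 60},
    {"tx": 0, "ty": 0, "tz": 0, "ax": 0, "ay": 0, "az": 8.5, "jaw": 60},
    {"tx": 0, "ty": 0, "tz": 0, "ax": 0, "ay": 0, "az": 8.5, "jaw": 60},
    {"tx": 0, "ty": 0, "tz": 0, "ax": 0, "ay": 0, "az": 8.5, "jaw": 60},
    {"tx": 0, "ty": 0, "tz": 0, "ax": 0, "ay": 0, "az": 8.5, "jaw": 60},
    {"tx": 0, "ty": 0, "tz": 0, "ax": 0, "ay": 0, "az": 8.5, "jaw": 60},
    {"tx": 0, "ty": 0, "tz": 0, "ax": 0, "ay": 0, "az": 8.5, "jaw": 60},
    {"tx": 0, "ty": 0, "tz": 0, "ax": 0, "ay": 0, "az": 8.5, "jaw": 60}
  ]
}}

```text
time: 13.85
tool_pos: [0.4255, -0.1401, 0.1241]
tool_rot: [0.152, 0.722, 0.638, 0.218]
contact_force: [-1.2, -0.9, 0.3]
gripper_width: 0.766
```

```bash
python3 - <<'E'
from k import *
p,R,s=cur();st()
R1=ori(208,35,R);g=[.4887,-.230,.027]
plan([.45,-.245,.12],R1)
E
```

```text
t 13.85 p [ 0.4255 -0.1401  0.1241] q [0.1523 0.7224 0.6383 0.2177] F [-1.2 -0.9  0.3] w 0.766 j [-0.78 -0.77  2.43  0.45  1.16 -0.77]
n 8 t(mm) [-10.2   9.7  -0.1] a(deg) [0.86 1.36 7.26] | total mm [-102.    33.5    9.9] deg 59.5
```

Emit:
{"method": "move_arm", "body": {
  "rows": [
    {"tx": -0.0102, "ty": 0.0097, "tz": 0, "ax": 0.86, "ay": 1.36, "az": 7.26, "jaw": 60},
    {"tx": -0.0102, "ty": 0.0097, "tz": 0, "ax": 0.86, "ay": 1.36, "az": 7.26, "jaw": 60},
    {"tx": -0.0102, "ty": 0.0097, "tz": 0, "ax": 0.86, "ay": 1.36, "az": 7.26, "jaw": 60},
    {"tx": -0.0102, "ty": 0.0097, "tz": 0, "ax": 0.86, "ay": 1.36, "az": 7.26, "jaw": 60},
    {"tx": -0.0102, "ty": 0.0097, "tz": 0, "ax": 0.86, "ay": 1.36, "az": 7.26, "jaw": 60},
    {"tx": -0.0102, "ty": 0.0097, "tz": 0, "ax": 0.86, "ay": 1.36, "az": 7.26, "jaw": 60}
  ]
}}

```text
time: 14.45
tool_pos: [0.4498, -0.2219, 0.1212]
tool_rot: [-0.024, 0.903, 0.327, 0.279]
contact_force: [-0.4, 0.0, -0.2]
gripper_width: 0.766
```

```bash
python3 - <<'E'
from k import *
p,R,s=cur();st()
R1=ori(208,35,R);g=[.4887,-.230,.027]
plan(tcp(g,R1,.09),R1)
E
```

```text
t 14.45 p [ 0.4498 -0.2219  0.1212] q [-0.0235  0.9027  0.3266  0.2791] F [-0.4  0.  -0.2] w 0.766 j [-0.96 -0.37  2.2   0.59  1.25 -0.25]
n 2 t(mm) [-15.5   9.8  26.1] a(deg) [0.75 1.35 6.17] | total mm [-31.2  17.6  52.7] deg 12.7
```

Emit:
{"method": "move_arm", "body": {
  "rows": [
    {"tx": -0.0155, "ty": 0.0098, "tz": 0.0261, "ax": 0.75, "ay": 1.35, "az": 6.17, "jaw": 60},
    {"tx": -0.011, "ty": 0.0068, "tz": 0.018, "ax": 0.6, "ay": 1, "az": 5, "jaw": 60}
  ]
}}

```text
time: 14.65
tool_pos: [0.4647, -0.2447, 0.0723]
tool_rot: [-0.066, 0.925, 0.234, 0.291]
contact_force: [-0.0, 0.9, 0.0]
gripper_width: 0.767
```

```bash
python3 - <<'E'
from k import *
p,R,s=cur();st()
R1=ori(208,35,R);g=[.4887,-.230,.027]
plan(tcp(g,R1,.06),R1)
S=grab('side');T=grab('top')
a=T['color'][225:285,365:440,::-1];b=S['color'][245:305,290:365,::-1]
cv2.imwrite('pics/b3.png',np.hstack([cv2.resize(a,(400,320),interpolation=2),cv2.resize(b,(400,320),interpolation=2)]))
E
```

```text
t 14.65 p [ 0.4647 -0.2447  0.0723] q [-0.0663  0.9253  0.2344  0.2907] F [-0.   0.9  0. ] w 0.767 j [-0.98 -0.19  2.17  0.66  1.18 -0.17]
n 1 t(mm) [-2.7 -2.1 39.2] a(deg) [0.54 0.31 0.6 ] | total mm [-2.7 -2.1 39.2] deg 0.9
```

View pics/b3.png

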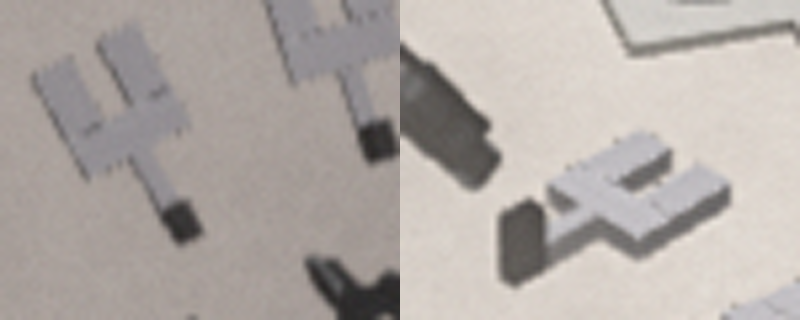

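Emit:
{"method": "move_arm", "body": {
  "rows": [
    {"tx": -0.0013, "ty": -0.001, "tz": 0.02, "ax": 0.3, "ay": 0.2, "az": 0.3, "jaw": 60},
    {"tx": -0.0013, "ty": -0.001, "tz": 0.02, "ax": 0.2, "ay": 0.1, "az": 0.3, "jaw": 60}
  ]
}}

```text
time: 14.95
tool_pos: [0.4815, -0.2344, 0.0371]
tool_rot: [-0.072, 0.925, 0.232, 0.291]
contact_force: [-0.7, 0.3, -0.2]
gripper_width: 0.763
```

```bash
python3 - <<'E'
from k import *
p,R,s=cur();st()
R1=ori(208,35,R);g=[.4887,-.230,.027]
plan(tcp(g,R1,.0),R1)
S=grab('side');T=grab('top')
a=T['color'][225:285,365:440,::-1];b=S['color'][245:305,290:365,::-1]
cv2.imwrite('pics/b4.png',np.hstack([cv2.resize(a,(400,320),interpolation=2),cv2.resize(b,(400,320),interpolation=2)]))
E
```

```text
t 14.95 p [ 0.4815 -0.2344  0.0371] q [-0.0718  0.9254  0.2318  0.2911] F [-0.7  0.3 -0.2] w 0.763 j [-0.94 -0.11  2.17  0.69  1.1  -0.19]
n 2 t(mm) [ 0.6 -0.3 29.5] a(deg) [0.03 0.05 0.07] | total mm [ 1.2 -0.5 59.1] deg 0.2
```

View pics/b4.png

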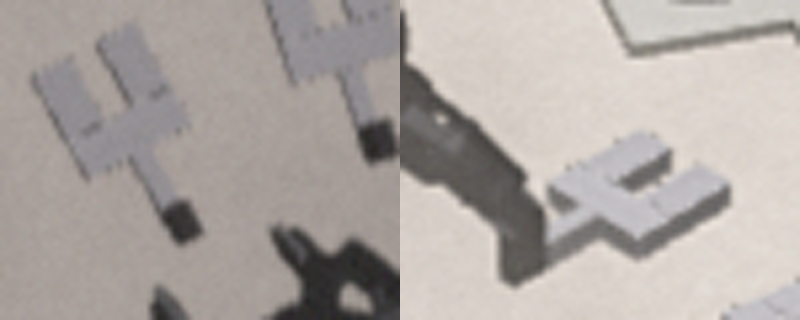

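Emit:
{"method": "move_arm", "body": {
  "rows": [
    {"tx": 0.0004, "ty": 0, "tz": 0.02, "ax": 0, "ay": 0, "az": 0, "jaw": 60},
    {"tx": 0.0004, "ty": 0, "tz": 0.02, "ax": 0, "ay": 0, "az": 0, "jaw": 60},
    {"tx": 0.0002, "ty": 0, "tz": 0.011, "ax": 0, "ay": 0, "az": 0, "jaw": 60}
  ]
}}

```text
time: 15.35
tool_pos: [0.5091, -0.2207, -0.0015]
tool_rot: [-0.07, 0.925, 0.234, 0.292]
contact_force: [-0.2, -0.1, -1.0]
gripper_width: 0.765
```

```bash
python3 - <<'E'
from k import *
p,R,s=cur();st()
R1=ori(208,35,R);g=[.4887,-.230,.027]
plan(tcp(g,R1,.0),R1)
S=grab('side');T=grab('top')
a=T['color'][225:285,365:440,::-1];b=S['color'][245:305,290:365,::-1]
cv2.imwrite('pics/b5.png',np.hstack([cv2.resize(a,(400,320),interpolation=2),cv2.resize(b,(400,320),interpolation=2)]))
E
```

```text
t 15.35 p [ 0.5091 -0.2207 -0.0015] q [-0.0696  0.9247  0.2343  0.2918] F [-0.2 -0.1 -1. ] w 0.765 j [-0.87 -0.01  2.15  0.73  0.99 -0.21]
n 1 t(mm) [-2.  -1.5  9.8] a(deg) [0.21 0.09 0.5 ] | total mm [-2.  -1.5  9.8] deg 0.6
```

View pics/b5.png

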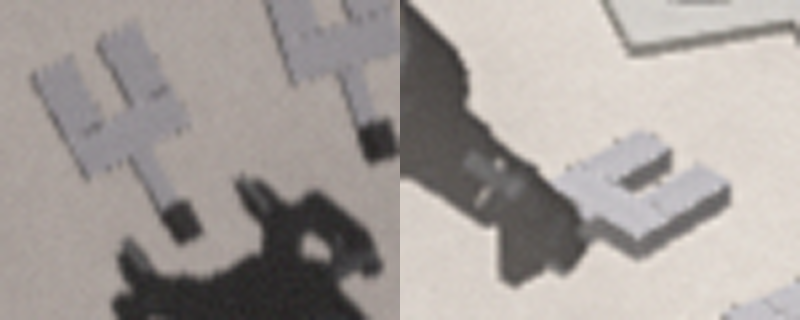

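Block b (top px ≈ 398.5,266) is centred between the fingers. I'll go the last 10 mm and close.

Emit:
{"method": "move_arm", "body": {
  "rows": [
    {"tx": -0.002, "ty": -0.0015, "tz": 0.008, "ax": 0.2, "ay": 0.1, "az": 0.5, "jaw": 60},
    {"tx": 0, "ty": 0, "tz": 0.001, "ax": 0, "ay": 0, "az": 0, "jaw": 60},
    {"tx": 0, "ty": 0, "tz": 0, "ax": 0, "ay": 0, "az": 0, "jaw": 60}
  ]
}}

```text
time: 15.75
tool_pos: [0.5118, -0.2186, -0.0086]
tool_rot: [-0.072, 0.925, 0.231, 0.292]
contact_force: [0.2, -0.6, 0.5]
gripper_width: 0.768
```

```bash
python3 - <<'E'
from k import *
p,R,s=cur();st()
R1=ori(208,35,R);g=[.4887,-.230,.027]
plan(tcp(g,R1,.0),R1)
E
```

```text
t 15.75 p [ 0.5118 -0.2186 -0.0086] q [-0.072   0.9252  0.231   0.2923] F [ 0.2 -0.6  0.5] w 0.768 j [-0.87  0.01  2.15  0.74  0.98 -0.21]
n 1 t(mm) [-0.7 -0.8  2.1] a(deg) [ 0.08 -0.04  0.06] | total mm [-0.7 -0.8  2.1] deg 0.1
```

Emit:
{"method": "move_arm", "body": {
  "rows": [
    {"tx": 0, "ty": -0.0005, "tz": 0.001, "ax": 0, "ay": 0, "az": 0, "jaw": 255},
    {"tx": 0, "ty": 0, "tz": 0, "ax": 0, "ay": 0, "az": 0, "jaw": 255},
    {"tx": 0, "ty": 0, "tz": 0, "ax": 0, "ay": 0, "az": 0, "jaw": 255},
    {"tx": 0, "ty": 0, "tz": 0, "ax": 0, "ay": 0, "az": 0, "jaw": 255},
    {"tx": 0, "ty": 0, "tz": 0, "ax": 0, "ay": 0, "az": 0, "jaw": 255},
    {"tx": 0, "ty": 0, "tz": 0, "ax": 0, "ay": 0, "az": 0, "jaw": 255},
    {"tx": 0, "ty": 0, "tz": 0, "ax": 0, "ay": 0, "az": 0, "jaw": 255}
  ]
}}

```text
time: 16.45
tool_pos: [0.5124, -0.219, -0.0081]
tool_rot: [-0.071, 0.925, 0.231, 0.293]
contact_force: [-0.2, 0.2, 0.2]
gripper_width: 0.127
```

```bash
python3 - <<'E'
from k import *
p,R,s=cur();st()
np.savez('grasp_b.npz',p=p,q=R.as_quat())
z=R.as_matrix()[:,2];print('yaw',np.degrees(np.arctan2(z[1],z[0])))
S=grab('side');T=grab('top')
cv2.imwrite('pics/b6.png',cv2.resize(T['color'][225:265,365:415,::-1],(750,600),interpolation=2))
E
```

```text
t 16.45 p [ 0.5124 -0.219  -0.0081] q [-0.0711  0.9251  0.2308  0.2929] F [-0.2  0.2  0.2] w 0.127 j [-0.87  0.01  2.15  0.74  0.98 -0.21]
yaw 27.651252006092964
```

View pics/b6.png

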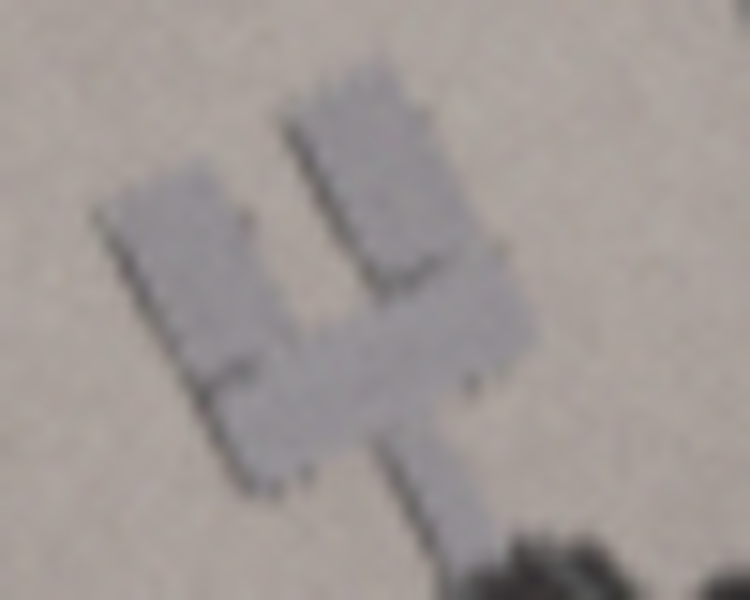

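```bash
python3 - <<'E'
from k import *
T=load('top')
P=[ray(T,365+x/15-.5,225+y/15-.5,.016)[:2] for x,y in((105,205),(390,55),(535,330),(255,490))]
print(np.mean(P,0)); f=(P[0]+P[1]-P[2]-P[3]);l=(P[0]-P[1]+P[3]-P[2]);print(np.degrees(np.arctan2(f[1],f[0])),np.degrees(np.arctan2(l[1],l[0]))-90,np.linalg.norm(f)/2,np.linalg.norm(l)/2)
E
```

```text
[ 0.5601541  -0.19411309]
27.280351747942042 28.890124894945174 0.06306008336087095 0.06473134031873345
```

```bash
sed -i "s/^OG=.*/OG={'c':[.6254,.3107,-.0055],'b':[.559,-.1946,0.]}/" k.py; python3 - <<'E'
from k import *
objnow('b')
p1,R1=objpose('b',[.55,-.18,.07],30);plan(p1,R1,4)
p2,R2=home('b',40,.15,.07);plan(p2,R2,4,p1,R1)
E
```

```text
b origin now [ 0.559  -0.1946  0.    ] yaw 27.6 tiltvec [-0.  0.  1.]
n 4 t(mm) [  9.9  -3.7 -14.4] a(deg) [ 0.34  0.   -0.48] | total mm [ 39.4 -14.7 -57.9] deg 2.3
n 4 t(mm) [  7.1 -17.8   4.9] a(deg) [ 1.44  0.01 -2.05] | total mm [ 24.5 -73.   16.9] deg 10.0
```

Emit:
{"method": "move_arm", "body": {
  "rows": [
    {"tx": 0.0099, "ty": -0.001, "tz": -0.0144, "ax": 0.1, "ay": 0, "az": -0.1, "jaw": 255},
    {"tx": 0.0099, "ty": -0.0037, "tz": -0.0144, "ax": 0.34, "ay": 0, "az": -0.48, "jaw": 255},
    {"tx": 0.0099, "ty": -0.0037, "tz": -0.0144, "ax": 0.34, "ay": 0, "az": -0.48, "jaw": 255},
    {"tx": 0.0099, "ty": -0.0037, "tz": -0.0144, "ax": 0.34, "ay": 0, "az": -0.48, "jaw": 255}
  ]
}}

```text
time: 16.95
tool_pos: [0.5023, -0.2054, 0.0583]
tool_rot: [-0.08, 0.922, 0.246, 0.288]
contact_force: [0.3, 0.2, -1.2]
gripper_width: 0.123
```

```bash
python3 - <<'E'
from k import *
st();objnow('b')
p2,R2=home('b',40,.15,.062);plan(p2,R2,5)
E
```

```text
t 16.95 p [ 0.5023 -0.2054  0.0583] q [-0.0804  0.922   0.246   0.2879] F [ 0.3  0.2 -1.2] w 0.123 j [-0.87 -0.14  2.15  0.67  1.12 -0.12]
b origin now [ 0.5481 -0.1794  0.0661] yaw 30.5 tiltvec [ 0.01  -0.006  1.   ]
n 5 t(mm) [  5.4 -13.8   4.9] a(deg) [ 1.08  0.06 -1.76] | total mm [ 22.5 -71.3  21.6] deg 10.3
```

Emit:
{"method": "move_arm", "body": {
  "rows": [
    {"tx": 0.0054, "ty": -0.0138, "tz": 0.0049, "ax": 1.08, "ay": 0.06, "az": -1.76, "jaw": 255},
    {"tx": 0.0054, "ty": -0.0138, "tz": 0.0049, "ax": 1.08, "ay": 0.06, "az": -1.76, "jaw": 255},
    {"tx": 0.0054, "ty": -0.0138, "tz": 0.0049, "ax": 1.08, "ay": 0.06, "az": -1.76, "jaw": 255},
    {"tx": 0.0054, "ty": -0.0138, "tz": 0.0049, "ax": 1.08, "ay": 0.06, "az": -1.76, "jaw": 255},
    {"tx": 0.003, "ty": -0.008, "tz": 0.003, "ax": 0.6, "ay": 0, "az": -1, "jaw": 255}
  ]
}}

```text
time: 17.45
tool_pos: [0.4926, -0.1285, 0.0518]
tool_rot: [-0.102, 0.896, 0.328, 0.283]
contact_force: [-0.1, 0.3, -1.0]
gripper_width: 0.122
```

```bash
python3 - <<'E'
from k import *
st();objnow('b')
p2,R2=home('b',40,.13,.059);plan(p2,R2)
S=grab('side');T=grab('top')
overlay('b',.016,'o5.png',(305,210,60,48),(285,205,60,48))
E
```

```text
t 17.45 p [ 0.4926 -0.1285  0.0518] q [-0.1018  0.8955  0.3283  0.2826] F [-0.1  0.3 -1. ] w 0.122 j [-0.77 -0.2   2.22  0.67  1.16 -0.19]
b origin now [ 0.533  -0.0948  0.0598] yaw 39.9 tiltvec [0.002 0.001 1.   ]
n 1 t(mm) [16.4  0.3 12.6] a(deg) [ 0.03  0.12 -0.09] | total mm [16.4  0.3 12.6] deg 0.2
```

View pics/o5.png

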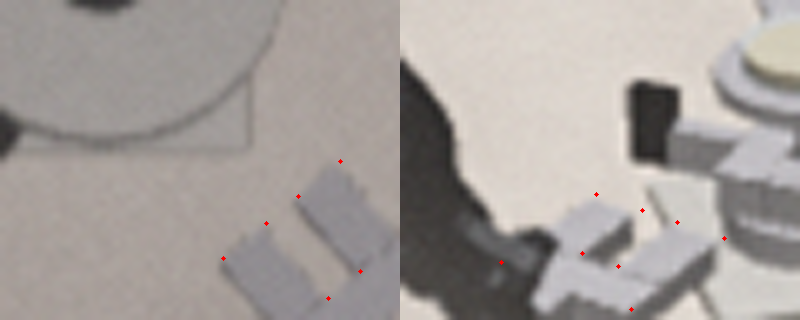

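```bash
sed -i "s/^OG=.*/OG={'c':[.6254,.3107,-.0055],'b':[.557,-.1942,-.0045]}/" k.py; python3 - <<'E'
from k import *
objnow('b')
p2,R2=home('b',40,.11,.0585);plan(p2,R2)
p3,R3=home('b',40,.065,.057);plan(p3,R3,3,p2,R2)
E
```

```text
b origin now [ 0.531  -0.0951  0.0553] yaw 39.9 tiltvec [0.002 0.001 1.   ]
n 1 t(mm) [36.5  1.4 21.8] a(deg) [ 0.06  0.13 -0.15] | total mm [36.5  1.4 21.8] deg 0.2
n 3 t(mm) [12.   0.1  9. ] a(deg) [0. 0. 0.] | total mm [36.   0.2 27.1] deg 0.0
```

Emit:
{"method": "move_arm", "body": {
  "rows": [
    {"tx": 0.012, "ty": 0.0005, "tz": 0.0065, "ax": 0, "ay": 0.1, "az": 0, "jaw": 255},
    {"tx": 0.012, "ty": 0.0005, "tz": 0.0065, "ax": 0, "ay": 0, "az": -0.1, "jaw": 255},
    {"tx": 0.0105, "ty": 0.0004, "tz": 0.0065, "ax": 0, "ay": 0, "az": 0, "jaw": 255}
  ]
}}

```text
time: 17.85
tool_pos: [0.5241, -0.1046, 0.0548]
tool_rot: [-0.101, 0.896, 0.327, 0.283]
contact_force: [-0.9, -0.7, -1.5]
gripper_width: 0.123
```

```bash
python3 - <<'E'
from k import *
st();objnow('b')
p3,R3=home('b',40,.065,.057);plan(p3,R3,3)
S=grab('side');T=grab('top')
overlay('b',.016,'o6.png',(300,200,60,48),(300,195,60,48))
E
```

```text
t 17.85 p [ 0.5241 -0.1046  0.0548] q [-0.1012  0.8958  0.3273  0.2831] F [-0.9 -0.7 -1.5] w 0.123 j [-0.68 -0.17  2.18  0.68  1.1  -0.12]
b origin now [ 0.5626 -0.071   0.0583] yaw 39.7 tiltvec [0.001 0.001 1.   ]
n 3 t(mm) [12.8 -0.1  9.5] a(deg) [ 0.05  0.03 -0.06] | total mm [38.3 -0.4 28.5] deg 0.3
```

View pics/o6.png

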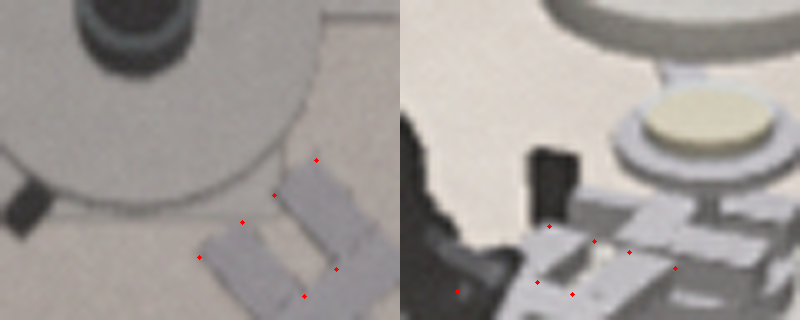

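Emit:
{"method": "move_arm", "body": {
  "rows": [
    {"tx": 0.0128, "ty": -0.0001, "tz": 0.0095, "ax": 0, "ay": 0, "az": 0, "jaw": 255},
    {"tx": 0.0128, "ty": 0, "tz": 0.0095, "ax": 0, "ay": 0, "az": 0, "jaw": 255},
    {"tx": 0.004, "ty": 0, "tz": 0.003, "ax": 0, "ay": 0, "az": 0, "jaw": 255}
  ]
}}

```text
time: 18.25
tool_pos: [0.5527, -0.0808, 0.0533]
tool_rot: [-0.101, 0.896, 0.328, 0.283]
contact_force: [0.8, 0.4, -1.9]
gripper_width: 0.123
```

```bash
python3 - <<'E'
from k import *
st();objnow('b')
p3,R3=home('b',40,.03,.056);plan(p3,R3,3)
S=grab('side');T=grab('top')
overlay('b',.016,'o7.png',(290,190,60,48),(305,190,60,48),[[*STEM,.03]])
E
```

```text
t 18.25 p [ 0.5527 -0.0808  0.0533] q [-0.101   0.8958  0.3278  0.2826] F [ 0.8  0.4 -1.9] w 0.123 j [-0.6  -0.13  2.15  0.69  1.05 -0.06]
b origin now [ 0.5911 -0.0471  0.0568] yaw 39.8 tiltvec [0.002 0.002 1.   ]
n 3 t(mm) [12.3 -0.1  9. ] a(deg) [ 0.04  0.05 -0.04] | total mm [36.8 -0.5 26.9] deg 0.2
```

View pics/o7.png

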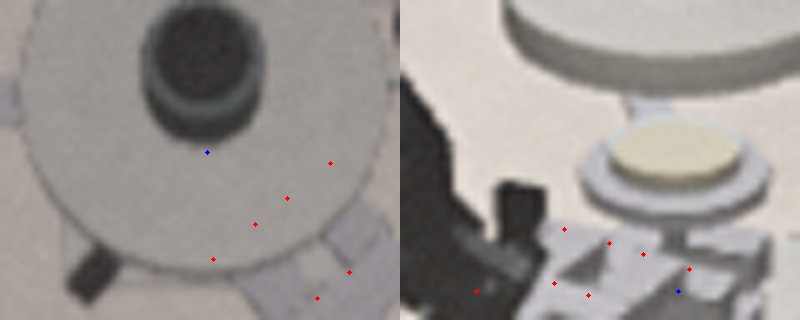

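```bash
python3 - <<'E'
from h import *
S=load('side')
cv2.imwrite('pics/z5.png',cv2.resize(S['color'][203:253,308:378,::-1],(770,550),interpolation=2))
E
```

```text
(no output)
```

View pics/z5.png

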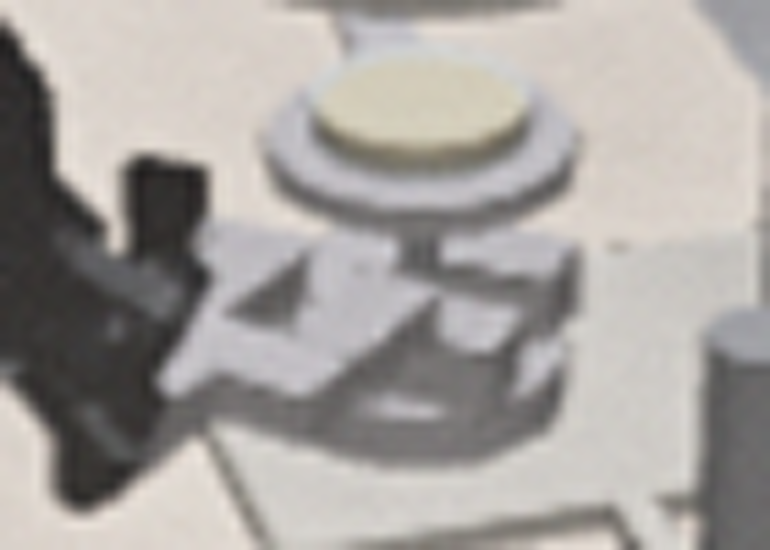

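Emit:
{"method": "move_arm", "body": {
  "rows": [
    {"tx": 0.0123, "ty": 0, "tz": 0.009, "ax": 0, "ay": 0, "az": 0, "jaw": 255},
    {"tx": 0.0123, "ty": 0, "tz": 0.009, "ax": 0, "ay": 0, "az": 0, "jaw": 255},
    {"tx": 0.006, "ty": 0, "tz": 0.0045, "ax": 0, "ay": 0, "az": 0, "jaw": 255}
  ]
}}

```text
time: 18.65
tool_pos: [0.5812, -0.0577, 0.0517]
tool_rot: [-0.1, 0.896, 0.327, 0.282]
contact_force: [0.0, 0.4, -1.1]
gripper_width: 0.124
```

```bash
python3 - <<'E'
from k import *
st();objnow('b')
p3,R3=home('b',40,.0,.056);plan(p3,R3,3)
S=grab('side');T=grab('top')
overlay('b',.016,'o8.png',(290,190,60,48),(305,190,60,48),[[*STEM,.03]])
E
```

```text
t 18.65 p [ 0.5812 -0.0577  0.0517] q [-0.1005  0.8965  0.3266  0.282 ] F [ 0.   0.4 -1.1] w 0.124 j [-0.53 -0.08  2.11  0.69  1.   -0.  ]
b origin now [ 0.6196 -0.0242  0.0551] yaw 39.6 tiltvec [0.003 0.003 1.   ]
n 3 t(mm) [10.8 -0.4  7.2] a(deg) [ 0.07  0.08 -0.09] | total mm [32.4 -1.2 21.7] deg 0.4
```

View pics/o8.png

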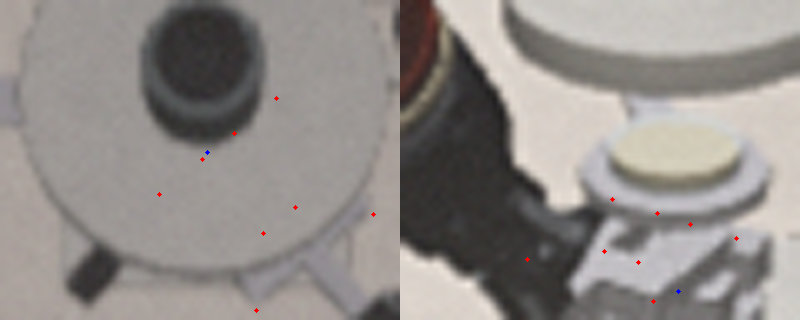

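Emit:
{"method": "move_arm", "body": {
  "rows": [
    {"tx": 0.0108, "ty": -0.0004, "tz": 0.0072, "ax": 0, "ay": 0.05, "az": -0.1, "jaw": 255},
    {"tx": 0.009, "ty": -0.0004, "tz": 0.006, "ax": 0, "ay": 0.05, "az": 0, "jaw": 255},
    {"tx": 0.005, "ty": 0, "tz": 0.0035, "ax": 0, "ay": 0, "az": 0, "jaw": 255}
  ]
}}

```text
time: 19.05
tool_pos: [0.6043, -0.0371, 0.0519]
tool_rot: [-0.101, 0.896, 0.327, 0.283]
contact_force: [-0.4, 0.0, -1.6]
gripper_width: 0.124
```

```bash
python3 - <<'E'
from k import *
st();objnow('b')
p3,R3=home('b',40,.0,.0555);plan(p3,R3,1)
E
```

```text
t 19.05 p [ 0.6043 -0.0371  0.0519] q [-0.1006  0.8961  0.3272  0.2827] F [-0.4  0.  -1.6] w 0.124 j [-0.46 -0.05  2.08  0.69  0.96  0.04]
b origin now [ 0.6428 -0.0035  0.0554] yaw 39.6 tiltvec [0.002 0.003 1.   ]
n 1 t(mm) [ 6.5 -0.3  4.6] a(deg) [ 0.21  0.16 -0.19] | total mm [ 6.5 -0.3  4.6] deg 0.3
```

Emit:
{"method": "move_arm", "body": {
  "rows": [
    {"tx": 0.004, "ty": 0, "tz": 0.003, "ax": 0.1, "ay": 0.1, "az": -0.1, "jaw": 255},
    {"tx": 0.002, "ty": 0, "tz": 0.0015, "ax": 0, "ay": 0, "az": 0, "jaw": 255}
  ]
}}

```text
time: 19.25
tool_pos: [0.6109, -0.0312, 0.0517]
tool_rot: [-0.102, 0.895, 0.329, 0.283]
contact_force: [-0.7, -0.3, -2.2]
gripper_width: 0.125
```

```bash
python3 - <<'E'
from k import *
st();objnow('b')
p3,R3=home('b',40,.0,.052);plan(p3,R3,1)
S=grab('side');T=grab('top')
overlay('b',.016,'o9.png',(290,190,60,48),(305,190,60,48),[[*STEM,.03]])
cv2.imwrite('pics/z6.png',cv2.resize(S['color'][203:253,308:378,::-1],(770,550),interpolation=2))
E
```

```text
t 19.25 p [ 0.6109 -0.0312  0.0517] q [-0.1016  0.8952  0.3287  0.2833] F [-0.7 -0.3 -2.2] w 0.125 j [-0.45 -0.03  2.06  0.69  0.96  0.05]
b origin now [0.6493 0.0025 0.0552] yaw 39.9 tiltvec [0.    0.001 1.   ]
n 1 t(mm) [-2.6 -0.   2.2] a(deg) [ 0.06  0.06 -0.02] | total mm [-2.6 -0.   2.2] deg 0.1
```

View pics/z6.png

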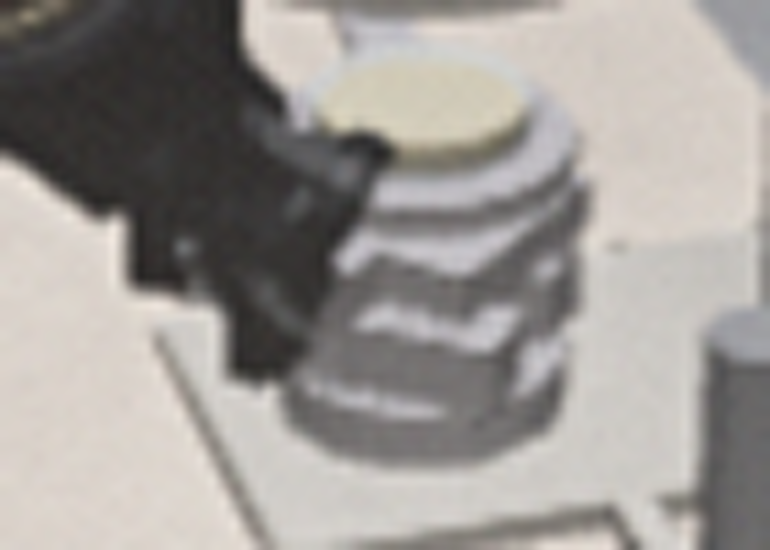

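Emit:
{"method": "move_arm", "body": {
  "rows": [
    {"tx": -0.0017, "ty": 0, "tz": 0.0025, "ax": 0, "ay": 0, "az": 0, "jaw": 255},
    {"tx": -0.0011, "ty": 0, "tz": 0.0016, "ax": 0, "ay": 0, "az": 0, "jaw": 255},
    {"tx": 0, "ty": 0, "tz": 0, "ax": 0, "ay": 0, "az": 0, "jaw": 255}
  ]
}}

```text
time: 19.65
tool_pos: [0.6104, -0.0316, 0.046]
tool_rot: [-0.102, 0.895, 0.328, 0.283]
contact_force: [-0.6, -0.3, -1.4]
gripper_width: 0.123
```

```bash
python3 - <<'E'
from k import *
st();objnow('b')
E
```

```text
t 19.65 p [ 0.6104 -0.0316  0.046 ] q [-0.1015  0.8954  0.3285  0.283 ] F [-0.6 -0.3 -1.4] w 0.123 j [-0.45 -0.02  2.07  0.7   0.95  0.04]
b origin now [0.6488 0.0021 0.0496] yaw 39.9 tiltvec [0.001 0.001 1.   ]
```

Emit:
{"method": "move_arm", "body": {
  "rows": [
    {"tx": -0.0008, "ty": 0, "tz": 0.0012, "ax": 0, "ay": 0, "az": 0, "jaw": 255},
    {"tx": 0, "ty": 0, "tz": 0, "ax": 0, "ay": 0, "az": 0, "jaw": 255}
  ]
}}

```text
time: 19.85
tool_pos: [0.6102, -0.0319, 0.0443]
tool_rot: [-0.102, 0.895, 0.328, 0.283]
contact_force: [0.3, -0.2, -1.4]
gripper_width: 0.127
```

```bash
python3 - <<'E'
from k import *
st();objnow('b')
E
```

```text
t 19.85 p [ 0.6102 -0.0319  0.0443] q [-0.1016  0.8955  0.3282  0.283 ] F [ 0.3 -0.2 -1.4] w 0.127 j [-0.45 -0.02  2.07  0.7   0.95  0.04]
b origin now [0.6486 0.0018 0.0478] yaw 39.9 tiltvec [0.001 0.001 1.   ]
```

Emit:
{"method": "move_arm", "body": {
  "rows": [
    {"tx": -0.0006, "ty": 0, "tz": 0.0009, "ax": 0, "ay": 0, "az": 0, "jaw": 255},
    {"tx": 0, "ty": 0, "tz": 0, "ax": 0, "ay": 0, "az": 0, "jaw": 255}
  ]
}}

```text
time: 20.05
tool_pos: [0.6108, -0.0321, 0.044]
tool_rot: [-0.101, 0.895, 0.328, 0.284]
contact_force: [0.5, 0.1, -0.5]
gripper_width: 0.126
```

```bash
python3 - <<'E'
from k import *
st();objnow('b')
S=grab('side')
cv2.imwrite('pics/z7.png',cv2.resize(S['color'][203:253,308:378,::-1],(770,550),interpolation=2))
E
```

```text
t 20.05 p [ 0.6108 -0.0321  0.044 ] q [-0.1015  0.8954  0.328   0.2837] F [ 0.5  0.1 -0.5] w 0.126 j [-0.45 -0.02  2.07  0.7   0.95  0.04]
b origin now [0.6491 0.0016 0.0476] yaw 39.8 tiltvec [-0.     0.001  1.   ]
```

View pics/z7.png

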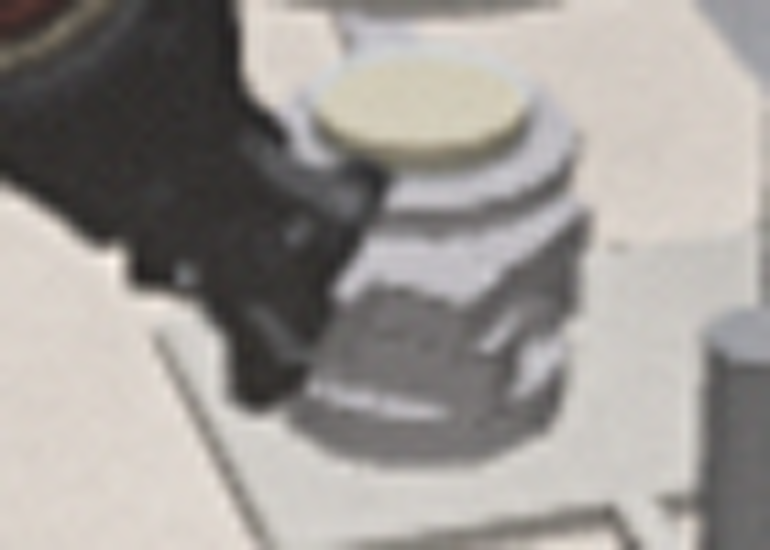

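Emit:
{"method": "move_arm", "body": {
  "rows": [
    {"tx": -0.0003, "ty": 0, "tz": 0.0005, "ax": 0, "ay": 0, "az": 0, "jaw": 255},
    {"tx": 0, "ty": 0, "tz": 0, "ax": 0, "ay": 0, "az": 0, "jaw": 100},
    {"tx": 0, "ty": 0, "tz": 0, "ax": 0, "ay": 0, "az": 0, "jaw": 100},
    {"tx": 0, "ty": 0, "tz": 0, "ax": 0, "ay": 0, "az": 0, "jaw": 100},
    {"tx": 0, "ty": 0, "tz": 0, "ax": 0, "ay": 0, "az": 0, "jaw": 100},
    {"tx": 0, "ty": 0, "tz": -0.015, "ax": 0, "ay": 0, "az": 0, "jaw": 100},
    {"tx": 0, "ty": 0, "tz": -0.03, "ax": 0, "ay": 0, "az": 0, "jaw": 100},
    {"tx": 0, "ty": 0, "tz": -0.03, "ax": 0, "ay": 0, "az": 0, "jaw": 100},
    {"tx": 0, "ty": 0, "tz": -0.03, "ax": 0, "ay": 0, "az": 0, "jaw": 255},
    {"tx": 0, "ty": 0, "tz": -0.03, "ax": 0, "ay": 0, "az": 0, "jaw": 255},
    {"tx": 0, "ty": 0, "tz": -0.03, "ax": 0, "ay": 0, "az": 0, "jaw": 255}
  ]
}}

```text
time: 21.2
tool_pos: [0.5339, -0.0918, 0.1783]
tool_rot: [-0.105, 0.896, 0.328, 0.281]
contact_force: [-0.2, -0.6, -0.4]
gripper_width: 0.105
```

```bash
python3 - <<'E'
from k import *
st()
S=grab('side','s11.png');T=grab('top','t11.png')
cv2.imwrite('pics/z8.png',np.hstack([cv2.resize(S['color'][200:250,310:380,::-1],(490,350),interpolation=2),cv2.resize(T['color'][190:250,290:342,::-1],(303,350),interpolation=2)]))
E
```

```text
t 21.2 p [ 0.5339 -0.0918  0.1783] q [-0.1049  0.8958  0.3284  0.2807] F [-0.2 -0.6 -0.4] w 0.105 j [-0.65 -0.33  2.09  0.62  1.3   0.07]
```

View pics/z8.png

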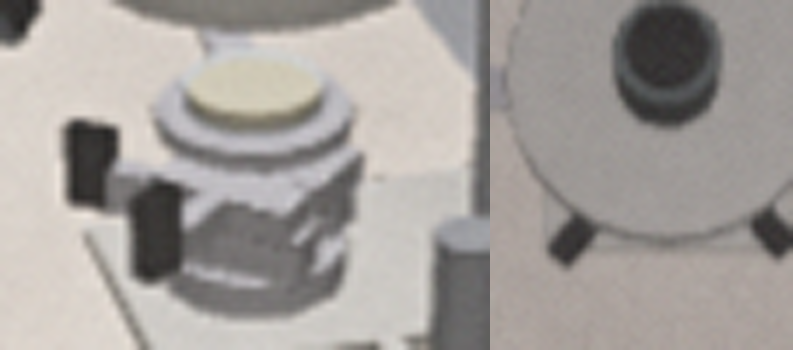

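```bash
cat > bl.py <<'E'
from k import *
S=load('side');T=load('top')
def blob(f,x,y,w,h,thr=85):
    g=f['color'][y:y+h,x:x+w].max(2).astype(float); g=cv2.resize(g,None,fx=8,fy=8,interpolation=cv2.INTER_CUBIC)
    m=(g<thr).astype(np.uint8); n,l,st,c=cv2.connectedComponentsWithStats(m); k=1+np.argmax(st[1:,4]); return c[k]/8+[x-.5+1/16,y-.5+1/16], st[k,4]/64
for n,a,b in(('c',(315,212,13,20),(297,224,12,14)),('b',(327,221,11,22),(332,222,14,15))):
    us,A=blob(S,*a);ut,B=blob(T,*b);X,r=tri(S,us,T,ut);v=X[:2]-STEM
    print(n,us.round(1),A,ut.round(1),B,X.round(4),r,'dist',np.linalg.norm(v).round(4),'ang',np.degrees(np.arctan2(v[1],v[0])).round(1))
E
python3 bl.py
```

```text
c [322.4 222.7] 65.34375 [303.7 230.6] 35.140625 [0.5892 0.0514 0.05  ] [0.0024832] dist 0.0772 ang 140.2
b [332.1 232.4] 86.59375 [338.1 229.5] 33.859375 [ 0.5914 -0.049   0.0708] [0.00118704] dist 0.0766 ang -138.2
```

```bash
python3 - <<'E'
from k import *
p,R,s=cur()
for phi in(120,150):
    R1=ori(phi,20,R);R2=ori(phi,20,Ro.from_euler('z',180,degrees=True)*R)
    pm=[.46,.06,.22];plan(pm,R1); 
    t=np.array([.668,.1227,.0927])+R1.apply([0,0,.027]);print(phi,t,R1.as_matrix()[:,1].round(2))
E
```

```text
n 12 t(mm) [13.  -9.  -2.3] a(deg) [ 0.92 -3.78 -6.81] | total mm [  56.  -166.6   -7.9] deg 94.1
120 [0.67261727 0.11470265 0.0673283 ] [0.87 0.5  0.  ]
n 9 t(mm) [ -3.5 -19.6  -6.2] a(deg) [-3.59 -1.47  6.95] | total mm [  56.  -166.6   -7.9] deg 71.6
150 [0.67599735 0.11808273 0.0673283 ] [-0.5  -0.87 -0.  ]
```

```bash
cat >> k.py <<'E'
def zalign(R,phi,lean):
    a,l=np.radians([phi,lean]);z=np.array([-np.sin(l)*np.cos(a),-np.sin(l)*np.sin(a),-np.cos(l)]);z0=R.as_matrix()[:,2]
    c=np.cross(z0,z);s=np.linalg.norm(c);return Ro.from_rotvec(c/s*np.arctan2(s,z0@z))*R
E
python3 - <<'E'
from k import *
p,R,s=cur()
R1=zalign(R,125,20);pm=[.46,.06,.22];plan(pm,R1,6)
p2=[.62,.20,.20];plan(p2,R1,None,pm,R1)
E
```

```text
n 6 t(mm) [  8.5 -27.3  -8. ] a(deg) [-3.51 -5.89  0.  ] | total mm [  56.  -166.6   -7.9] deg 41.1
n 5 t(mm) [42.2 -6.5  2.2] a(deg) [0. 0. 0.] | total mm [210.8 -32.4  11. ] deg 0.0
```

Emit:
{"method": "move_arm", "body": {
  "rows": [
    {"tx": 0.0085, "ty": -0.0273, "tz": -0.008, "ax": -3.5, "ay": -5.9, "az": 0, "jaw": 255},
    {"tx": 0.0085, "ty": -0.0273, "tz": -0.008, "ax": -3.5, "ay": -5.9, "az": 0, "jaw": 255},
    {"tx": 0.0085, "ty": -0.0273, "tz": -0.008, "ax": -3.5, "ay": -5.9, "az": 0, "jaw": 255},
    {"tx": 0.0085, "ty": -0.0273, "tz": -0.008, "ax": -3.5, "ay": -5.9, "az": 0, "jaw": 255},
    {"tx": 0.0085, "ty": -0.0273, "tz": -0.008, "ax": -3.5, "ay": -5.9, "az": 0, "jaw": 255},
    {"tx": 0.0085, "ty": -0.0273, "tz": -0.008, "ax": -3.5, "ay": -5.9, "az": 0, "jaw": 255}
  ]
}}

```text
time: 21.9
tool_pos: [0.4595, 0.0587, 0.2175]
tool_rot: [0.174, 0.944, 0.276, 0.047]
contact_force: [0.6, 0.6, -0.9]
gripper_width: -0.003
```

```bash
python3 - <<'E'
from k import *
p,R,s=cur();st()
R1=zalign(R,125,20)
plan([.47,.14,.22],R1);plan([.62,.21,.20],R1)
E
```

```text
t 21.9 p [0.4595 0.0587 0.2175] q [0.1737 0.9443 0.2755 0.0467] F [ 0.6  0.6 -0.9] w -0.003 j [ 0.19 -0.44  2.04 -0.34  1.42  1.22]
n 2 t(mm) [ 26.3 -29.  -12.3] a(deg) [0.37 0.64 0.  ] | total mm [ 52.5 -57.8 -25. ] deg 1.5
n 5 t(mm) [43.4 -8.9  0.5] a(deg) [0.15 0.26 0.  ] | total mm [ 2.168e+02 -4.440e+01  1.000e-01] deg 1.5
```

Emit:
{"method": "move_arm", "body": {
  "rows": [
    {"tx": 0.043, "ty": -0.009, "tz": 0, "ax": 0.15, "ay": 0.26, "az": 0, "jaw": 255},
    {"tx": 0.043, "ty": -0.009, "tz": 0, "ax": 0.15, "ay": 0.26, "az": 0, "jaw": 255},
    {"tx": 0.043, "ty": -0.009, "tz": 0, "ax": 0.15, "ay": 0.26, "az": 0, "jaw": 255},
    {"tx": 0.043, "ty": -0.009, "tz": 0, "ax": 0.15, "ay": 0.26, "az": 0, "jaw": 255},
    {"tx": 0.03, "ty": -0.006, "tz": 0, "ax": 0, "ay": 0, "az": 0, "jaw": 255}
  ]
}}

```text
time: 22.4
tool_pos: [0.6075, 0.2192, 0.1954]
tool_rot: [0.166, 0.942, 0.287, 0.053]
contact_force: [0.2, -0.6, 1.1]
gripper_width: -0.003
```

```bash
python3 - <<'E'
from k import *
p,R,s=cur();st()
R1=zalign(R,125,20)
t=np.array([.668,.1227,.093]);q=t+R1.apply([0,0,.027-.05]);print(q);plan(q,R1)
E
```

```text
t 22.4 p [0.6075 0.2192 0.1954] q [0.1656 0.942  0.2872 0.0529] F [ 0.2 -0.6  1.1] w -0.003 j [ 0.39  0.07  1.63 -0.35  1.38  1.43]
[0.66348798 0.12914383 0.11461293]
n 3 t(mm) [-1.4 24.  37.4] a(deg) [0.01 0.04 0.  ] | total mm [ -4.3  71.9 112.2] deg 0.1
```

Emit:
{"method": "move_arm", "body": {
  "rows": [
    {"tx": -0.0014, "ty": 0.024, "tz": 0.035, "ax": 0, "ay": 0, "az": 0, "jaw": 255},
    {"tx": -0.0014, "ty": 0.024, "tz": 0.035, "ax": 0, "ay": 0, "az": 0, "jaw": 255},
    {"tx": -0.001, "ty": 0.018, "tz": 0.025, "ax": 0, "ay": 0, "az": 0, "jaw": 255}
  ]
}}

```text
time: 22.7
tool_pos: [0.6617, 0.1474, 0.1246]
tool_rot: [0.164, 0.94, 0.294, 0.055]
contact_force: [-0.3, 0.5, 0.1]
gripper_width: -0.001
```

```bash
python3 - <<'E'
from k import *
p,R,s=cur();st()
R1=zalign(R,125,20)
t=np.array([.668,.1227,.093]);q=t+R1.apply([0,0,.027-.03]);print(q);plan(q,R1)
S=grab('side');T=grab('top')
tip=p-R.apply([0,0,.027])
o=[]
for f,(x,y,w,h) in((T,(240,160,80,80)),(S,(290,160,80,80))):
    im=cv2.resize(f['color'][y:y+h,x:x+w,::-1],(400,400),interpolation=2)
    for c,col in((tip,(0,0,255)),([.668,.1227,.093],(255,0,0))): cv2.circle(im,tuple(int(v) for v in ((proj(f,c)-[x-.5,y-.5])*5).round()),2,col,-1)
    o.append(im)
cv2.imwrite('pics/p1.png',np.hstack(o))
E
```

```text
t 22.7 p [0.6617 0.1474 0.1246] q [0.1636 0.9402 0.2936 0.0553] F [-0.3  0.5  0.1] w -0.001 j [ 0.26  0.17  1.65 -0.34  1.22  1.32]
[0.66741148 0.1235405  0.09581908]
n 1 t(mm) [-9.1 11.7 34.8] a(deg) [-0.12 -0.34  0.  ] | total mm [-9.1 11.7 34.8] deg 0.4
```

View pics/p1.png

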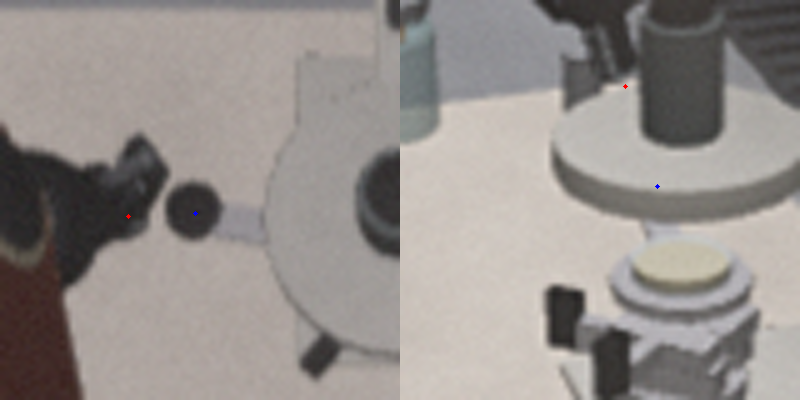

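```bash
python3 - <<'E'
from h import *
S=load('side');T=load('top')
cv2.imwrite('pics/p2.png',np.hstack([cv2.resize(T['color'][180:215,250:290,::-1],(480,420),interpolation=2),cv2.resize(S['color'][155:190,316:346,::-1],(360,420),interpolation=2)])[:, :800])
E
```

```text
(no output)
```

View pics/p2.png

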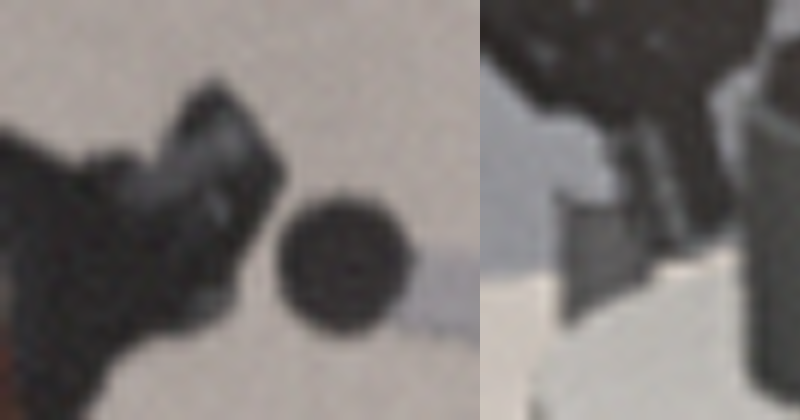

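Emit:
{"method": "move_arm", "body": {
  "rows": [
    {"tx": -0.004, "ty": 0.005, "tz": 0.012, "ax": 0, "ay": -0.1, "az": 0, "jaw": 255},
    {"tx": -0.004, "ty": 0.005, "tz": 0.01, "ax": 0, "ay": -0.1, "az": 0, "jaw": 255},
    {"tx": 0, "ty": 0, "tz": 0, "ax": 0, "ay": 0, "az": 0, "jaw": 255}
  ]
}}

```text
time: 23.1
tool_pos: [0.6622, 0.1272, 0.1019]
tool_rot: [0.164, 0.941, 0.293, 0.05]
contact_force: [0.5, -0.0, -0.1]
gripper_width: 0.001
```

```bash
cat > v.py <<'E'
from k import *
import sys
p,R,s=cur();st()
R1=zalign(R,125,20)
t=np.array([.668,.1227,.093]);q=t+R1.apply([0,0,.027]);print(q);plan(q,R1)
S=grab('side');T=grab('top')
tip=p-R.apply([0,0,.027]);print('tip',tip)
o=[]
for f,(x,y,w,h) in((T,(250,180,40,35)),(S,(316,160,40,35))):
    im=cv2.resize(f['color'][y:y+h,x:x+w,::-1],(400,350),interpolation=2)
    im=np.clip(im.astype(float)*1.5,0,255).astype(np.uint8)
    for c,col in((tip,(0,0,255)),([.668,.1227,.093],(255,0,0))): cv2.circle(im,tuple(int(v) for v in ((proj(f,c)-[x-.5,y-.5])*10).round()),3,col,-1)
    o.append(im)
cv2.imwrite('pics/'+sys.argv[1],np.hstack(o))
E
python3 v.py p3.png
```

```text
t 23.1 p [0.6622 0.1272 0.1019] q [0.1637 0.9407 0.293  0.0498] F [ 0.5 -0.  -0.1] w 0.001 j [ 0.23  0.18  1.67 -0.35  1.18  1.31]
[0.67329672 0.1151355  0.0676283 ]
n 1 t(mm) [ 2.4  3.7 37.7] a(deg) [-0.3   0.26  0.  ] | total mm [ 2.4  3.7 37.7] deg 0.4
tip [0.65706461 0.13472149 0.12729367]
```

View pics/p3.png

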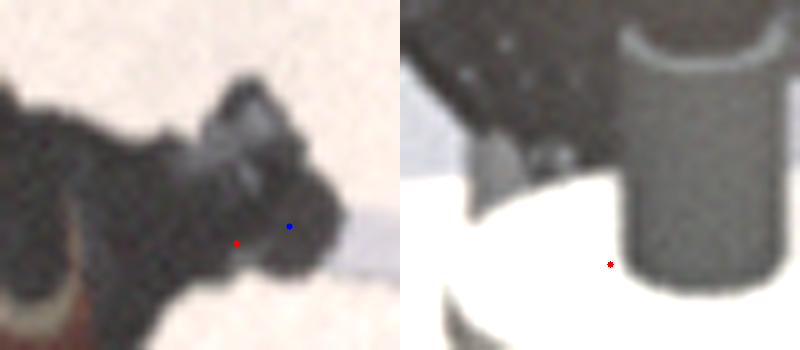

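```bash
python3 - <<'E'
from k import *
S=load('side');T=load('top')
print(tri(S,(332.6,175.5),T,(271.5,194)))
print(tri(S,(332.6,175.5),T,(269,202)))
R=Ro.from_quat([.9402,.2936,.0553,.1636]);p=np.array([.6617,.1474,.1246])
print(R.as_matrix().round(2))
for n,v in (('tip',[0,0,-.027]),('kn+',[0,.04,-.09]),('kn-',[0,-.04,-.09]),('x+',[.011,0,-.027]),('x-',[-.011,0,-.027])):
    X=p+R.apply(v);print(n,X.round(3),'topcrop p2',((proj(T,X)-[249.5,179.5])*12).round(),'sidecrop',((proj(S,X)-[315.5,154.5])*12+[480,0]).round())
E
```

```text
(array([0.66198046, 0.13862893, 0.16383078]), array([0.02244852]))
(array([0.65176558, 0.14357253, 0.16057978]), array([0.00638116]))
[[ 0.82  0.53  0.2 ]
 [ 0.57 -0.77 -0.28]
 [ 0.01  0.34 -0.94]]
tip [0.656 0.155 0.15 ] topcrop p2 [186. 278.] sidecrop [708. 268.]
kn+ [0.665 0.141 0.223] topcrop p2 [213. 180.] sidecrop [752.  21.]
kn- [0.622 0.203 0.196] topcrop p2 [-56. 393.] sidecrop [533.  55.]
x+ [0.665 0.161 0.15 ] topcrop p2 [159. 239.] sidecrop [734. 254.]
x- [0.647 0.149 0.15 ] topcrop p2 [213. 317.] sidecrop [681. 281.]
```

```bash
cat > v2.py <<'E'
from k import *
import sys
p,R,s=cur();st()
R1=zalign(R,105,25)
b=float(sys.argv[1]);t=np.array([.667,.1227,.093]);q=t+R1.apply([0,0,.027-b]);plan(q,R1)
print('tip',(p-R.apply([0,0,.027])).round(4))
E
python3 v2.py .03
```

```text
t 23.2 p [0.6628 0.1281 0.1033] q [0.1636 0.9406 0.2931 0.0508] F [ 0.3  0.5 -0.1] w -0.002 j [ 0.23  0.18  1.67 -0.35  1.18  1.31]
n 2 t(mm) [0.6 1.3 4.5] a(deg) [-1.98 -4.07  0.  ] | total mm [0.8 2.8 9. ] deg 9.1
tip [0.6576 0.1356 0.1287]
```

Emit:
{"method": "move_arm", "body": {
  "rows": [
    {"tx": 0.0006, "ty": 0.0013, "tz": 0.0045, "ax": -2, "ay": -4.1, "az": 0, "jaw": 255},
    {"tx": 0.0006, "ty": 0.0013, "tz": 0.0045, "ax": -2, "ay": -4.1, "az": 0, "jaw": 255},
    {"tx": 0, "ty": 0, "tz": 0, "ax": 0, "ay": 0, "az": 0, "jaw": 255}
  ]
}}

```text
time: 23.5
tool_pos: [0.6678, 0.1253, 0.0996]
tool_rot: [0.219, 0.935, 0.278, -0.005]
contact_force: [-0.5, 0.5, -0.1]
gripper_width: 0.004
```

```bash
python3 v2.py .01; sed -i 's/125,20/105,25/' v.py; python3 v.py p4.png
```

```text
t 23.5 p [0.6678 0.1253 0.0996] q [ 0.2186  0.9353  0.278  -0.005 ] F [-0.5  0.5 -0.1] w 0.004 j [ 0.27  0.29  1.57 -0.46  1.31  1.39]
n 1 t(mm) [-1.2 -1.2 24. ] a(deg) [ 0.28 -0.02  0.  ] | total mm [-1.2 -1.2 24. ] deg 0.3
tip [0.6648 0.1364 0.124 ]
t 23.5 p [0.6678 0.1253 0.0996] q [ 0.2186  0.9353  0.278  -0.005 ] F [-0.5  0.5 -0.1] w 0.004 j [ 0.27  0.29  1.57 -0.46  1.31  1.39]
[0.6709533  0.11167812 0.06852969]
n 1 t(mm) [-0.4 -0.7 34.1] a(deg) [ 0.28 -0.02  0.  ] | total mm [-0.4 -0.7 34.1] deg 0.3
tip [0.66478242 0.13644862 0.12400915]
```

View pics/p4.png

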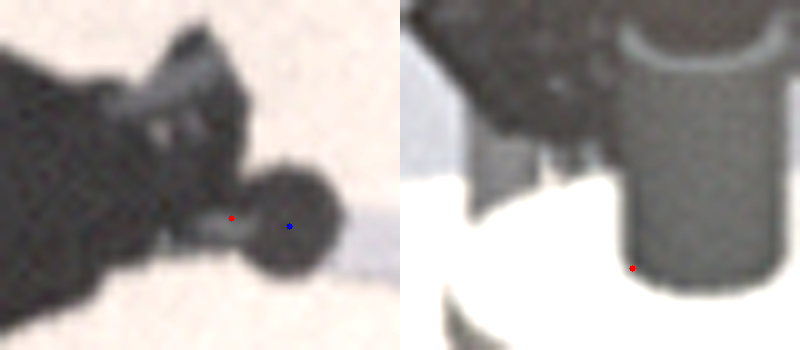

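Emit:
{"method": "move_arm", "body": {
  "rows": [
    {"tx": -0.0005, "ty": -0.0005, "tz": 0.011, "ax": 0.1, "ay": 0, "az": 0, "jaw": 255},
    {"tx": -0.0005, "ty": -0.0005, "tz": 0.009, "ax": 0.1, "ay": 0, "az": 0, "jaw": 255},
    {"tx": 0, "ty": 0, "tz": 0, "ax": 0, "ay": 0, "az": 0, "jaw": 255}
  ]
}}

```text
time: 23.9
tool_pos: [0.6687, 0.1159, 0.0828]
tool_rot: [0.216, 0.936, 0.277, -0.003]
contact_force: [0.3, 0.3, 0.4]
gripper_width: -0.002
```

```bash
python3 v.py p5.png
```

```text
t 23.9 p [0.6687 0.1159 0.0828] q [ 0.2158  0.9362  0.2775 -0.0025] F [0.3 0.3 0.4] w -0.002 j [ 0.26  0.29  1.59 -0.46  1.28  1.39]
[0.6709533  0.11167812 0.06852969]
n 1 t(mm) [ 1.5 -1.5 14.9] a(deg) [ 0.04 -0.36  0.  ] | total mm [ 1.5 -1.5 14.9] deg 0.4
tip [0.66562469 0.12681632 0.10732555]
```

View pics/p5.png

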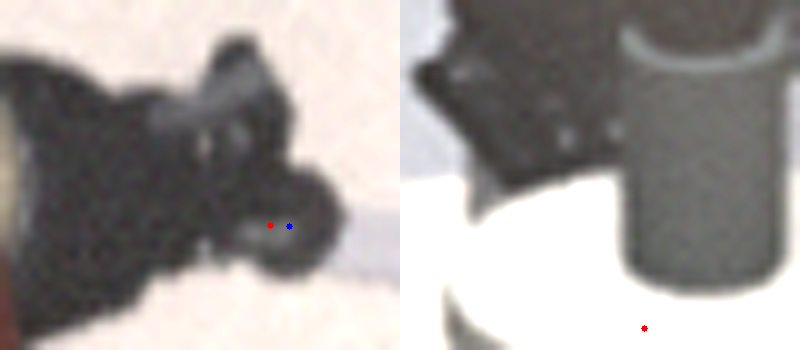

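```bash
cat > d.py <<'E'
from k import *
p,R,s=cur();st();print('down per mm',R.inv().apply([0,0,-1]).round(3),'y-',R.inv().apply([0,-1,0]).round(2),'tip',(p-R.apply([0,0,.027])).round(4),'torq',np.round(s['ft_torque'],2))
E
python3 d.py
```

```text
t 24.0 p [0.6694 0.1163 0.0839] q [ 0.2159  0.9362  0.2774 -0.0018] F [-0.6 -0.3 -0.1] w -0.0 j [ 0.26  0.29  1.59 -0.46  1.28  1.39]
down per mm [ 0.123 -0.403  0.907] y- [-0.52  0.75  0.41] tip [0.6662 0.1273 0.1084] torq [0.16 0.06 0.01]
```

Emit:
{"method": "move_arm", "body": {
  "rows": [
    {"tx": -0.001, "ty": 0.0006, "tz": 0.0048, "ax": 0, "ay": 0, "az": 0, "jaw": 255},
    {"tx": 0.0005, "ty": -0.0016, "tz": 0.0036, "ax": 0, "ay": 0, "az": 0, "jaw": 255},
    {"tx": 0.0004, "ty": -0.0012, "tz": 0.0027, "ax": 0, "ay": 0, "az": 0, "jaw": 255}
  ]
}}

```text
time: 24.3
tool_pos: [0.6701, 0.113, 0.0736]
tool_rot: [0.216, 0.936, 0.277, -0.001]
contact_force: [0.0, 0.2, 0.1]
gripper_width: 0.001
```

```bash
python3 d.py
```

```text
t 24.3 p [0.6701 0.113  0.0736] q [ 2.159e-01  9.363e-01  2.770e-01 -7.000e-04] F [0.  0.2 0.1] w 0.001 j [ 0.25  0.3   1.6  -0.46  1.26  1.39]
down per mm [ 0.121 -0.404  0.907] y- [-0.52  0.75  0.4 ] tip [0.6669 0.1239 0.0981] torq [ 0.18  0.03 -0.04]
```

Emit:
{"method": "move_arm", "body": {
  "rows": [
    {"tx": 0.0004, "ty": -0.0012, "tz": 0.0027, "ax": 0, "ay": 0, "az": 0, "jaw": 255},
    {"tx": 0.0004, "ty": -0.0012, "tz": 0.0027, "ax": 0, "ay": 0, "az": 0, "jaw": 255}
  ]
}}

```text
time: 24.5
tool_pos: [0.6703, 0.113, 0.0673]
tool_rot: [0.216, 0.936, 0.277, -0.001]
contact_force: [-1.5, 0.5, 3.8]
gripper_width: -0.003
```

```bash
python3 d.py
```

```text
t 24.5 p [0.6703 0.113  0.0673] q [ 2.160e-01  9.363e-01  2.770e-01 -6.000e-04] F [-1.5  0.5  3.8] w -0.003 j [ 0.25  0.31  1.6  -0.46  1.25  1.4 ]
down per mm [ 0.121 -0.404  0.907] y- [-0.52  0.75  0.4 ] tip [0.6671 0.124  0.0918] torq [-0.02  0.13 -0.06]
```

Emit:
{"method": "move_arm", "body": {
  "rows": [
    {"tx": 0.0004, "ty": -0.0012, "tz": 0.0027, "ax": 0, "ay": 0, "az": 0, "jaw": 255},
    {"tx": 0.0004, "ty": -0.0012, "tz": 0.0027, "ax": 0, "ay": 0, "az": 0, "jaw": 255},
    {"tx": 0.0004, "ty": -0.0012, "tz": 0.0027, "ax": 0, "ay": 0, "az": 0, "jaw": 255}
  ]
}}

```text
time: 24.8
tool_pos: [0.6704, 0.1131, 0.0592]
tool_rot: [0.217, 0.936, 0.277, -0.001]
contact_force: [-2.4, -1.0, 3.2]
gripper_width: 0.0
```

```bash
python3 d.py
```

```text
t 24.8 p [0.6704 0.1131 0.0592] q [ 0.2166  0.9362  0.2768 -0.001 ] F [-2.4 -1.   3.2] w 0.0 j [ 0.25  0.32  1.6  -0.46  1.24  1.41]
down per mm [ 0.122 -0.405  0.906] y- [-0.52  0.75  0.41] tip [0.6672 0.124  0.0836] torq [-0.13  0.33 -0.17]
```

Emit:
{"method": "move_arm", "body": {
  "rows": [
    {"tx": 0.0003, "ty": -0.0009, "tz": 0.002, "ax": 0, "ay": 0, "az": 0, "jaw": 255},
    {"tx": 0.0003, "ty": -0.0009, "tz": 0.002, "ax": 0, "ay": 0, "az": 0, "jaw": 255}
  ]
}}

```text
time: 25.0
tool_pos: [0.6704, 0.113, 0.0546]
tool_rot: [0.217, 0.936, 0.277, -0.001]
contact_force: [-1.7, 0.5, 3.5]
gripper_width: 0.003
```

```bash
python3 d.py
```

```text
t 25.0 p [0.6704 0.113  0.0546] q [ 0.2168  0.9362  0.2767 -0.001 ] F [-1.7  0.5  3.5] w 0.003 j [ 0.25  0.33  1.61 -0.46  1.23  1.41]
down per mm [ 0.122 -0.405  0.906] y- [-0.52  0.75  0.41] tip [0.6672 0.124  0.0791] torq [-0.06  0.31 -0.2 ]
```

Tip z is about 0.079, close to the expected stop, so I'll use 1 mm steps from here.

Emit:
{"method": "move_arm", "body": {
  "rows": [
    {"tx": 0.0001, "ty": -0.0004, "tz": 0.0009, "ax": 0, "ay": 0, "az": 0, "jaw": 255},
    {"tx": 0.0001, "ty": -0.0004, "tz": 0.0009, "ax": 0, "ay": 0, "az": 0, "jaw": 255}
  ]
}}

```text
time: 25.2
tool_pos: [0.6704, 0.113, 0.0523]
tool_rot: [0.217, 0.936, 0.277, -0.001]
contact_force: [-1.4, -0.1, 2.7]
gripper_width: -0.0
```

```bash
python3 d.py
```

```text
t 25.2 p [0.6704 0.113  0.0523] q [ 0.2168  0.9362  0.2768 -0.0011] F [-1.4 -0.1  2.7] w -0.0 j [ 0.25  0.33  1.61 -0.47  1.23  1.41]
down per mm [ 0.122 -0.405  0.906] y- [-0.52  0.75  0.41] tip [0.6672 0.124  0.0768] torq [-0.04  0.3  -0.12]
```

Emit:
{"method": "move_arm", "body": {
  "rows": [
    {"tx": 0.0001, "ty": -0.0004, "tz": 0.0009, "ax": 0, "ay": 0, "az": 0, "jaw": 255},
    {"tx": 0, "ty": 0, "tz": 0, "ax": 0, "ay": 0, "az": 0, "jaw": 255}
  ]
}}

```text
time: 25.4
tool_pos: [0.6704, 0.113, 0.0513]
tool_rot: [0.217, 0.936, 0.277, -0.001]
contact_force: [-1.6, -0.5, 4.0]
gripper_width: 0.002
```

```bash
python3 d.py; python3 - <<'E'
from h import *
S=grab('side')
cv2.imwrite('pics/z9.png',cv2.resize(S['color'][195:250,310:385,::-1],(750,550),interpolation=2))
E
```

```text
t 25.4 p [0.6704 0.113  0.0513] q [ 0.2168  0.9362  0.2768 -0.001 ] F [-1.6 -0.5  4. ] w 0.002 j [ 0.25  0.33  1.61 -0.47  1.23  1.41]
down per mm [ 0.122 -0.405  0.906] y- [-0.52  0.75  0.41] tip [0.6672 0.124  0.0758] torq [-0.01  0.38 -0.11]
```

View pics/z9.png

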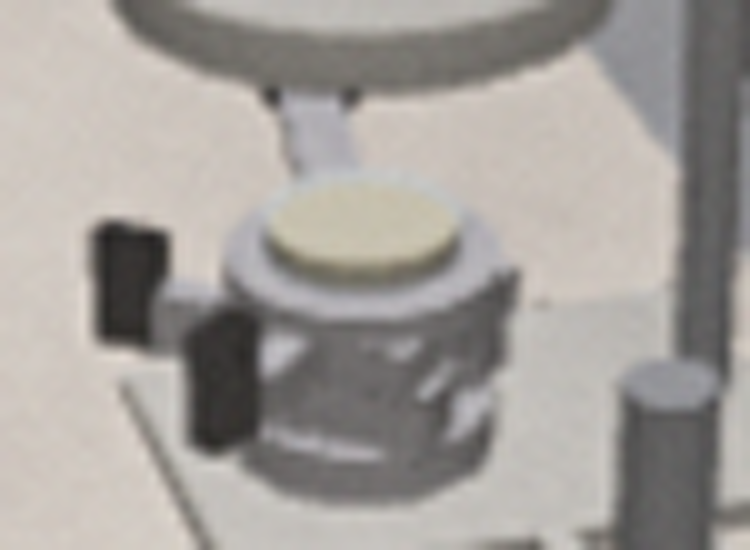

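Emit:
{"method": "move_arm", "body": {
  "rows": [
    {"tx": 0.0001, "ty": -0.0004, "tz": 0.0009, "ax": 0, "ay": 0, "az": 0, "jaw": 255},
    {"tx": 0.0001, "ty": -0.0004, "tz": 0.0009, "ax": 0, "ay": 0, "az": 0, "jaw": 255}
  ]
}}

```text
time: 25.65
tool_pos: [0.6705, 0.113, 0.051]
tool_rot: [0.217, 0.936, 0.276, -0.001]
contact_force: [-4.7, 0.5, 7.8]
gripper_width: -0.001
```

```bash
python3 d.py
```

```text
t 25.65 p [0.6705 0.113  0.051 ] q [ 0.2172  0.9362  0.2764 -0.0011] F [-4.7  0.5  7.8] w -0.001 j [ 0.25  0.33  1.61 -0.47  1.23  1.41]
down per mm [ 0.122 -0.406  0.906] y- [-0.52  0.75  0.41] tip [0.6674 0.124  0.0755] torq [-0.29  0.69 -0.34]
```

Emit:
{"method": "move_arm", "body": {
  "rows": [
    {"tx": 0.0003, "ty": -0.0009, "tz": 0.002, "ax": 0, "ay": 0, "az": 0, "jaw": 255},
    {"tx": 0.0003, "ty": -0.0009, "tz": 0.002, "ax": 0, "ay": 0, "az": 0, "jaw": 255}
  ]
}}

```text
time: 25.85
tool_pos: [0.6706, 0.1129, 0.0508]
tool_rot: [0.218, 0.936, 0.275, -0.002]
contact_force: [-8.6, 0.2, 13.7]
gripper_width: -0.005
```

```bash
python3 d.py
```

```text
t 25.85 p [0.6706 0.1129 0.0508] q [ 0.2184  0.9362  0.2754 -0.0017] F [-8.6  0.2 13.7] w -0.005 j [ 0.25  0.33  1.61 -0.47  1.23  1.42]
down per mm [ 0.123 -0.408  0.905] y- [-0.51  0.75  0.41] tip [0.6674 0.124  0.0752] torq [-0.53  1.13 -0.58]
```

Emit:
{"method": "move_arm", "body": {
  "rows": [
    {"tx": -0.0005, "ty": 0.0016, "tz": -0.0036, "ax": 0, "ay": 0, "az": 0, "jaw": 255},
    {"tx": -0.0012, "ty": 0.004, "tz": -0.009, "ax": 0, "ay": 0, "az": 0, "jaw": 255},
    {"tx": 0, "ty": 0, "tz": -0.03, "ax": 0, "ay": 0, "az": 0, "jaw": 255},
    {"tx": 0, "ty": 0, "tz": -0.04, "ax": 0, "ay": 0, "az": 0, "jaw": 255},
    {"tx": 0, "ty": 0, "tz": -0.04, "ax": 0, "ay": 0, "az": 0, "jaw": 255},
    {"tx": 0, "ty": 0, "tz": -0.03, "ax": 0, "ay": 0, "az": 0, "jaw": 255},
    {"tx": 0, "ty": 0, "tz": 0, "ax": 0, "ay": 0, "az": 0, "jaw": 255}
  ]
}}

```text
time: 26.55
tool_pos: [0.6535, 0.1721, 0.1939]
tool_rot: [0.216, 0.936, 0.276, -0.002]
contact_force: [0.6, -0.2, 0.4]
gripper_width: -0.004
```

```bash
python3 d.py; python3 - <<'E'
from h import *
S=grab('side','s12.png');T=grab('top','t12.png')
cv2.imwrite('pics/z10.png',cv2.resize(S['color'][195:250,310:385,::-1],(750,550),interpolation=2))
E
python3 bl.py
```

```text
t 26.55 p [0.6535 0.1721 0.1939] q [ 0.2164  0.9365  0.276  -0.0016] F [ 0.6 -0.2  0.4] w -0.004 j [ 0.34  0.21  1.49 -0.44  1.47  1.39]
down per mm [ 0.122 -0.404  0.906] y- [-0.52  0.75  0.41] tip [0.6504 0.1831 0.2183] torq [ 0.15 -0.    0.04]
c [322.4 222.7] 67.921875 [303.7 230.6] 34.171875 [0.5892 0.0514 0.05  ] [0.00251655] dist 0.0772 ang 140.2
b [332.1 232.3] 92.3125 [338.1 229.5] 31.84375 [ 0.5914 -0.049   0.0712] [0.00103656] dist 0.0766 ang -138.3
```

View pics/z10.png

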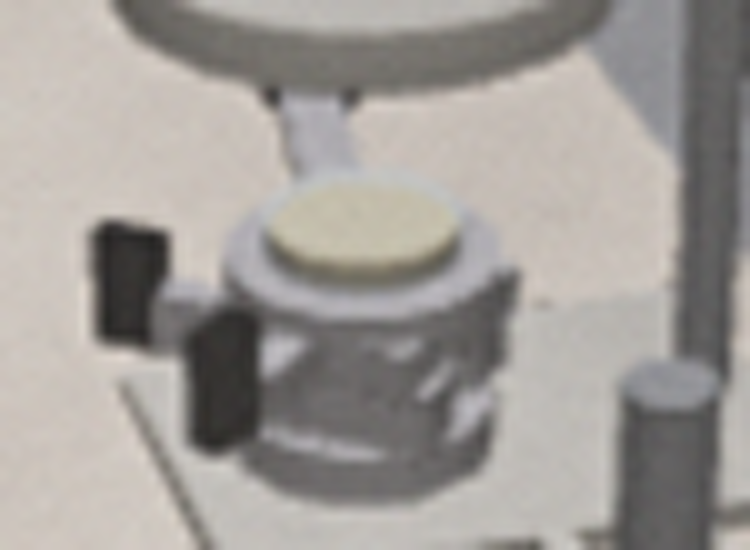

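View pics/t12.png

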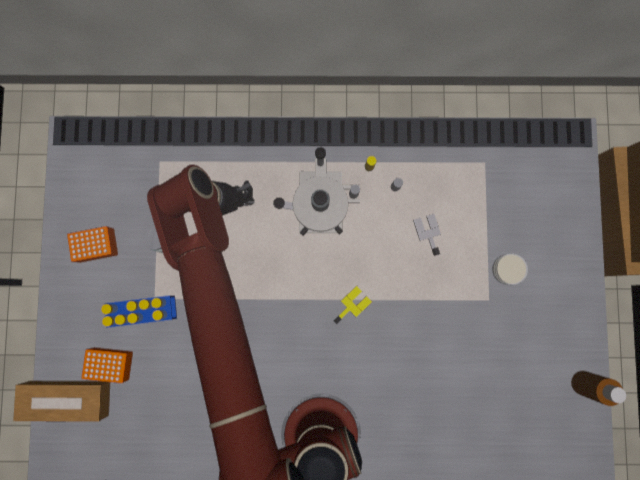

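View pics/s12.png

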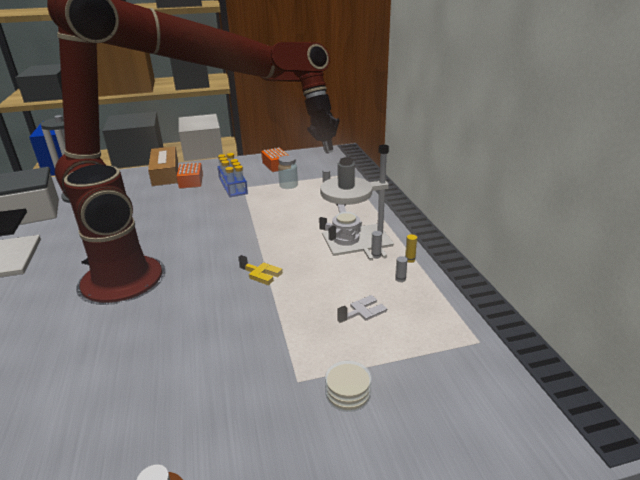

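The side view shows the arm clear of everything. The jar (288,172), rack (233,175), dishes (348,385), yellow spacer (260,270) and spacer a (362,308) are where they began. I'm handing in.

```bash
python3 -c "
from plant import manip
print(manip.job_done())"
```

```text
the job is handed in; nothing more can be done
None
```

The stage is down on spacers c (22 mm, below) and b (16 mm, on top), and in the images its top is level with the tall pillar in the notch. I handed the job in at about 26.6 s.

**Choice of spacers:** The notch pillar's top measured about 77 mm. The two parked pillars came out at about 65 and 71 mm, so the one in the notch is the tall one (78 mm). That needs a 38 mm gap, hence b and c. Spacer a, the yellow look-alikes and the bystanders were not touched.

**Last checks, from the camera images:**

| Check | c | b |
|---|---|---|
| Grip block to stem axis (78 mm nominal when home) | 77 mm | 77 mm |
| Handle angle | 140° | -138° |

- **Fan:** the handles stand about 82° apart.
- **Stage:** it stopped firmly under the press (about 14 N downwards). Its edge appears where a 78 mm top should be, to about 1 mm. The spacers did not shift during the press.

**What failed or disagreed:**
- **Missed grasp:** the first grasp of c closed on nothing, because the real fingertips are about 27 mm behind the reported TCP. I corrected for this from the images.
- **Heights in the air:** the images and the arm reading differed by about 5 mm while each spacer was held up. I set both spacers down by contact instead.
- **Press height:** the reported tip height at the stop was about 75 mm instead of 78 mm. I put this down to the same arm error, since the image agrees with 78 mm.

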